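# Set out the rusk tasting

## Robot

A 7-joint arm with a two-finger parallel gripper is mounted at the origin on the work surface. World frame = base frame: x ahead of the robot, y to its left, z up, the work surface at z = 0. Lengths are in m, angles in rad, forces in N, time in s.
With the tool pointing down it reaches from about 0.4 to 0.875 m from the base axis. Payload 19.3 kg.
Tool frame: the origin (TCP) lies midway between the tips of the shut fingers; the grasp point (between the pads) lies bot.pinch_z behind it (bot.pinch_z is the distance from the TCP to the grasp point, in m); z points along the fingers, y is the line along which they close (so a half turn about z gives the same grasp; the last joint's range is limited). The gripper opens to 85 mm and grips with 20 to 120 N. Pads are 22 mm wide; open, the fingers measure 114 mm over their backs; the gripper's body (76 mm by 85 mm) begins 54 mm behind the grasp point. The pads swing forward as they close: fully open they stand 13 mm farther back than shut.
Start: joints at [1.235, 0.521, -0.036, 1.599, 0.021, 1.021, -0.113], TCP at [0.164, -0.603, 0.231] pointing down, gripper open.
Joint ranges: [-2.91, 2.91], [-0.3, 2.13], [-1.5, 1.42], [0.17, 2.43], [-1.26, 4.41], [0.16, 1.93], [-2.52, 2.52]. Speed limits (rad/s): [1.89, 1.89, 2.39, 2.39, 3.01, 3.01, 3.01].

## Interface

Orientations are given as [roll, pitch, yaw] about the fixed x, y, z axes, in that order (R = Rz(yaw) Ry(pitch) Rx(roll)).
In Python, from workcell import readout, grab_frame, camera_info, workorder, bot gives the robot as it stands. The module is installed in compiled form; this text tells all that it offers.
- The arm moves only by the tool drive_tool, never from a script. Its argument "targets" is a list of rows, each an object of numbers: "dx", "dy", "dz": the shift along the tool's x, y, z as a fraction of full scale; "yaw": the turn about the tool's z as a fraction of full scale; "fingers": the closure, from 0 (fully open) to 1 (shut). In form: [{"dx": .., "dy": .., "dz": .., "yaw": .., "fingers": ..}, ...]. A call has 1 to 20 rows; each row shifts and turns the commanded pose from where the row before left it, along the tool's axes as they then stand; what a row does not reach is not made up. Full scale, the value 1, is 0.1 m for a shift and 90 degrees for a turn. A row lasts 1/10 s, in which the tool goes at most 50 mm and 8.59 degrees, less where a joint would pass 70% of its speed; a pose out of reach is approached as far as the arm can. A call with a number of a shift or a turn outside -1 to 1 is refused whole. A call with a gripper value outside its range is refused whole. The fingers move at their own pace and stop on an object; "squeeze" is the grip in N (left out, the last holds). Time passes only in rows, so rows that do not move let the fingers close. It gives the time, the measured TCP pose, the force, the opening and the grip force at its end, in the units of the state.
- readout.observe(): the state, without advancing time (a new reading comes with each control period).
- grab_frame(name): name is "scene" or "top" or "wrist"; returns the picture (400x640x3 uint8, blue, green, red); there is no depth.
- camera_info(name): a dict with "fx", "fy", "cx", "cy" (pixels), "T" (4x4, takes a point from camera to world coordinates); the wrist camera has in their place "hand_eye" (4x4, takes a point from camera to tool coordinates, whose origin is the TCP and whose axes are the flange's). Camera axes: x right, y up, looking along -z (the intrinsics and any distortion apply to the point x, -y, -z); pixel columns grow to the right and rows downward; lengths in m; the calibration is good to about 2 mm. A picture is of the moment at which its call begins: read the wrist's pose just before it. camera_info takes no time and is no camera call.
- workorder.job_done(): hands the job in; it is judged then, once.
The state is a dict: "clock": time; "qpos": joint angles; "qd": joint speeds; "joint_efforts": joint torques, N m; "position": TCP position; "tool_rot": TCP orientation; "force": force on the tool from outside, world axes, zero at the start; "moment": the same for the moment, N m; "grip_width": finger opening in m; "finger_force": force on a finger pad.
Only numpy, scipy, OpenCV 4.12 (cv2) and the standard library are available. Lean on these libraries where they do the work, as an engineer would, in place of code of your own. Each camera call takes 0.05 s, during which the arm holds its last target. There are 200 camera calls.

## Task

Set out the rusk tasting on the plate and the board: stand the steel dip pot in the middle of the round white plate and lay the round biscuit on top of it like a lid. On the wooden board lay the long rusk flat down the middle of the half nearer the plate and the short rusk flat down the middle of the other half, both parallel to the pale line inlaid down the board and midway along it, then lay the flat slab across the top of both like a bridge, centred over the board. Leave the bottle, the shaker and the timer standing where they are.

Things in the scene. Friction and masses are not known exactly. Their poses are not given: they have to be found in the camera images.
- board: Dark wooden board, fixed, 150 (x) x 140 (y) x 15 mm thick, flat top. Origin: centre of its underside, on the bench; z up. A pale flush inlaid line, 5 mm wide, along its x axis divides it into two halves (middles at y = +35 and -35 mm). Its x axis points away from the robot within about 0.25 rad. It stands left or right of the plate.
- plate: Round white ceramic plate, fixed, diameter 140 mm, flat top 8 mm above its origin (grey disc drawn in the middle, diameter 100 mm, is only decoration). Origin: centre of its underside. It stands beside the board, on the board's +y or -y side.
- pot: Dark steel dip pot, loose, empty, round and straight-sided, open at the top, outer diameter 56 mm, wall 4 mm, 45 mm high, about 90 g. Origin: centre of its underside; z up.
- biscuit: Round flat biscuit, rigid, loose, diameter 62 mm, 12 mm thick, brown with a darker spot in the middle, about 35 g. Lies flat. Origin: centre of its underside; z up.
- long_rusk: Long rusk stick, rigid, golden, loose: 110 (x, its length) x 26 (y) x 22 mm high, about 35 g. Lies flat on the bench. Origin: centre of its underside; z up.
- short_rusk: Short rusk stick, rigid, golden, loose: 70 (x, its length) x 26 (y) x 22 mm high, about 24 g. Lies flat on the bench. Origin: centre of its underside; z up.
- slab: Flat wide rusk slab, rigid, golden, loose: 110 (x, its length) x 40 (y) x only 12 mm high, about 32 g. Lies flat on the bench. Origin: centre of its underside; z up.
- bottle: Amber bottle with white cap, loose bystander, diameter 56 mm, 160 mm tall. Origin: centre of its underside.
- shaker: Round aluminium shaker, loose bystander, diameter 36 mm, 58 mm tall. Origin: centre of its underside.
- timer: Small white square kitchen timer with a grey round dial on top, loose bystander, 36 x 36 mm, 38 mm tall. Origin: centre of its underside.
Things that resemble listed ones, but are neither listed nor needed, are in the scene too. Leave any turquoise look-alike of the long_rusk alone.

How it is judged:
At the end, for the whole second after the job is handed in: Pot upright on plate, within 15 mm of centre; biscuit level on its rim, within 12 mm. Long rusk on board half nearer plate, short on other, 12 mm sideways, 15 mm lengthways, 0.2 rad to the line. Slab level on both, within 15 mm of board centre, 0.2 rad of square. All released, at rest (horizontal distance between pot and plate below 0.015 m and height (world z) of pot between 0.004 and 0.012 m and angle between pot's own z axis and vertical below 0.1 rad and horizontal distance between biscuit and pot below 0.012 m and height (world z) of biscuit between 0.049 and 0.057 m and x of long_rusk in the frame of board between -0.015 and 0.015 m and height (world z) of long_rusk between 0.011 and 0.019 m and angle between the x axis of each of long_rusk, short_rusk and the x axis of board, either way round below 0.2 rad and x of short_rusk in the frame of board between -0.015 and 0.015 m and height (world z) of short_rusk between 0.011 and 0.019 m and ((y of plate in the frame of board above 0 m and y of long_rusk in the frame of board between 0.023 and 0.047 m and y of short_rusk in the frame of board between -0.047 and -0.023 m) or (y of plate in the frame of board below 0 m and y of long_rusk in the frame of board between -0.047 and -0.023 m and y of short_rusk in the frame of board between 0.023 and 0.047 m)) and x of slab in the frame of board between -0.015 and 0.015 m and y of slab in the frame of board between -0.015 and 0.015 m and height (world z) of slab between 0.033 and 0.041 m and angle between the x axis of slab and the y axis of board, either way round below 0.2 rad and linear speed of each of pot, biscuit, long_rusk, short_rusk, slab below 0.02 m/s and angle between each of biscuit, long_rusk, short_rusk, slab's own z axis and vertical below 0.12 rad); the robot touches nothing.
It fails at once if the bottle is knocked over or pushed more than 20 mm (distance of bottle from where it was at the start of the episode above 0.02 m or angle between bottle's own z axis and vertical above 0.4 rad).
It fails at once if the shaker is knocked over or pushed more than 20 mm (distance of shaker from where it was at the start of the episode above 0.02 m or angle between shaker's own z axis and vertical above 0.4 rad).
It fails at once if the timer is knocked over or pushed more than 20 mm (distance of timer from where it was at the start of the episode above 0.02 m or angle between timer's own z axis and vertical above 0.4 rad).
It also fails if it takes over 131 s, if anything falls off the work surface, if the arm or the gripper's body presses on something with over 40 N, if the wrist force passes 120 N, or if a joint passes its speed limit or range.

## Working session

There is one attempt and no reset: what is moved stays moved. The work goes in short steps, Python scripts to look and compute and a tool call to move; the robot and the scene stay as the last step left them, time stands still between calls to the robot, and variables do not carry over. Pictures are saved under pics/ and viewed, at most 14 in all, crops included, and the job is handed in when it is done.

Besides the shell and the picture viewer there is one more tool, called as a command line: name --argument value ..., lists and objects as JSON in quotes. drive_tool: Moves the arm, as the interface text tells. Shift numbers are shares of 0.1 m and turn numbers shares of 90 degrees, none past 1 either way. Its arguments: {"type":"object","properties":{"targets":{"type":"array","items":{"type":"object","properties":{"dx":{"type":"number","minimum":-1,"maximum":1},"dy":{"type":"number","minimum":-1,"maximum":1},"dz":{"type":"number","minimum":-1,"maximum":1},"yaw":{"type":"number","minimum":-1,"maximum":1},"fingers":{"type":"number"}}}},"squeeze":{"type":"number"}},"required":["targets"]}

```bash
mkdir -p pics; python3 - <<'E'
from workcell import readout, grab_frame, camera_info, workorder, bot
import cv2,numpy as np
print(readout.observe()); print(bot.pinch_z)
for n in("top","scene","wrist"):
    print(n,camera_info(n)); cv2.imwrite(f"pics/{n}0.png",grab_frame(n))
E
```

```text
{'clock': 0.0, 'qpos': array([ 1.23481084,  0.52200195, -0.03631846,  1.60000918,  0.02121349,
        1.02110837, -0.11280237]), 'qd': array([ 2.50696404e-04,  1.23980591e-03,  9.17876310e-05, -5.37664828e-05,
       -6.29079427e-04,  8.12489296e-04,  1.93994540e-03]), 'joint_efforts': array([-8.20768346e-04, -9.27133656e+01,  1.97972752e+00, -3.69947898e+01,
        1.80087023e-02,  7.87830446e-03, -3.70113821e-05]), 'position': array([ 0.16403208, -0.60273587,  0.23073294]), 'tool_rot': array([-3.14045539e+00,  9.81004194e-05,  2.65772517e-01]), 'force': array([-0.49942435, -0.50043576, -0.40517506]), 'moment': array([-0.00633942,  0.02903975,  0.01885236]), 'finger_force': 0.0, 'grip_width': 0.08569281062134268}
0.0187
top {'fx': 443.65936752511954, 'fy': 443.65936752511954, 'cx': 321.98584004039145, 'cy': 198.72138621608298, 'T': array([[-2.07001044e-02,  9.81517913e-01, -1.90247452e-01,
         1.98985547e-01],
       [-9.99776484e-01, -2.11400525e-02, -2.83118651e-04,
         1.23227907e-01],
       [-4.29972715e-03,  1.90199068e-01,  9.81736129e-01,
         1.22290550e+00]
[... 213 characters left out ...]
.69912142, -0.43130962,  0.5702642 ,  1.26276794],
       [ 0.71497601,  0.41478785, -0.56281467, -0.7108256 ],
       [ 0.00620872,  0.80120101,  0.5983631 ,  0.91346998],
       [ 0.        ,  0.        ,  0.        ,  1.        ]])}
wrist {'fx': 323.32647498030354, 'fy': 323.32647498030354, 'cx': 321.05585273398714, 'cy': 202.08205486122628, 'hand_eye': array([[-2.18812529e-04,  9.65377613e-01,  2.60856312e-01,
         6.74135412e-02],
       [ 9.99999959e-01,  1.63217546e-04,  2.34788089e-04,
         1.18732293e-05],
       [ 1.84082838e-04,  2.60856353e-01, -9.65377610e-01,
        -1.43325508e-01],
       [ 0.00000000e+00,  0.00000000e+00,  0.00000000e+00,
         1.00000000e+00]])}
```

View pics/top0.png

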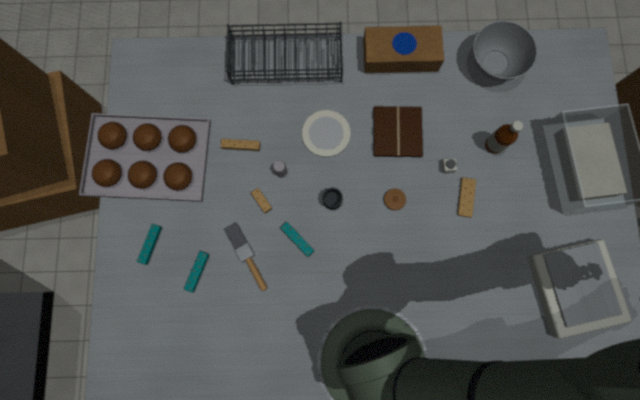

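View pics/scene0.png

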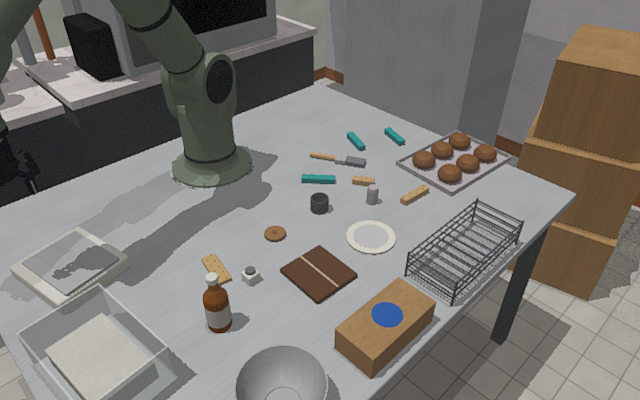

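The top view shows these, at (column, row):
- **Golden sticks:** long rusk at (240,145), short rusk at (261,200).
- **Slab:** (467,197).
- **Turquoise decoys:** (149,244), (196,271) and (297,239).
- **Pot:** (331,198). The shaker at (279,168) and the bowl at (503,52) could be taken for it.
- **Biscuit:** (395,199). The buns on the tray could be taken for it.
- **Plate and board:** plate at (326,133), board at (398,131).

I'll check the choice in one close crop and measure by segmentation.

```bash
cat > h.py <<'E'
from workcell import readout, grab_frame, camera_info, workorder, bot
import cv2,numpy as np
from scipy.spatial.transform import Rotation as Rn
def camT(name,st=None):
    i=camera_info(name)
    if name!="wrist": return i,i["T"]
    T=np.eye(4);T[:3,:3]=Rn.from_euler("xyz",st["tool_rot"]).as_matrix();T[:3,3]=st["position"]
    return i,T@i["hand_eye"]
def world(px,z,name,st=None):
    i,T=camT(name,st); px=np.atleast_2d(px).astype(float)
    d=np.c_[(px[:,0]-i["cx"])/i["fx"],-(px[:,1]-i["cy"])/i["fy"],-np.ones(len(px))]@T[:3,:3].T
    return T[:3,3]+d*((z-T[2,3])/d[:,2])[:,None]
def outline(mask,near):
    cs,_=cv2.findContours(mask.astype(np.uint8),cv2.RETR_EXTERNAL,cv2.CHAIN_APPROX_NONE)
    cs=[c for c in cs if cv2.contourArea(c)>25]
    return min(cs,key=lambda c:abs(cv2.pointPolygonTest(c,tuple(map(float,near)),True)) if cv2.pointPolygonTest(c,tuple(map(float,near)),False)<0 else -1)[:,0,:]
def rect(c,z,name,st=None):
    """min-area rectangle of contour on plane z: centre, long, short (m), yaw of long axis"""
    w=world(c,z,name,st)[:,:2]
    (cx,cy),(a,b),t=cv2.minAreaRect((w*1000).astype(np.float32))
    if a<b:a,b,t=b,a,t+90
    return np.round([cx/1000,cy/1000,a/1000,b/1000,(np.radians(t)+np.pi/2)%np.pi-np.pi/2],4)
E
python3 - <<'E'
from h import *
im=cv2.imread("pics/top0.png")
c=im[90:270,200:500]; cv2.imwrite("pics/crop.png",cv2.resize(c,None,fx=2.66,fy=2.66,interpolation=cv2.INTER_CUBIC))
for n,p in dict(long=(240,145),short=(261,200),slab=(462,190),pot=(331,190),bis=(390,199),plate=(326,133),rim=(306,133),board=(385,131),line=(398,131),bench=(350,160),shaker=(279,168),timer=(448,165)).items(): print(n,im[p[1],p[0]],cv2.cvtColor(im,cv2.COLOR_BGR2HSV)[p[1],p[0]],world(p,0,"top")[0].round(3))
E
```

```text
long [ 69 106 128] [ 19 118 128] [0.598 0.356 0.   ]
short [ 71 108 130] [ 19 116 130] [0.436 0.295 0.   ]
slab [ 64  99 122] [ 18 121 122] [ 0.452 -0.271  0.   ]
pot [21 16 17] [126  61  21] [0.46  0.098 0.   ]
bis [44 69 97] [ 14 139  97] [ 0.431 -0.067  0.   ]
plate [131 129 126] [102  10 131] [0.629 0.108 0.   ]
rim [141 151 150] [ 33  17 151] [0.63  0.166 0.   ]
board [21 35 54] [ 13 156  54] [ 0.631 -0.063  0.   ]
line [ 71  93 103] [ 21  79 103] [ 0.631 -0.1    0.   ]
bench [108 106 102] [100  14 108] [0.547 0.041 0.   ]
shaker [120 114 119] [145  13 120] [0.528 0.244 0.   ]
timer [65 66 64] [75  8 66] [ 0.526 -0.237  0.   ]
```

View pics/crop.png

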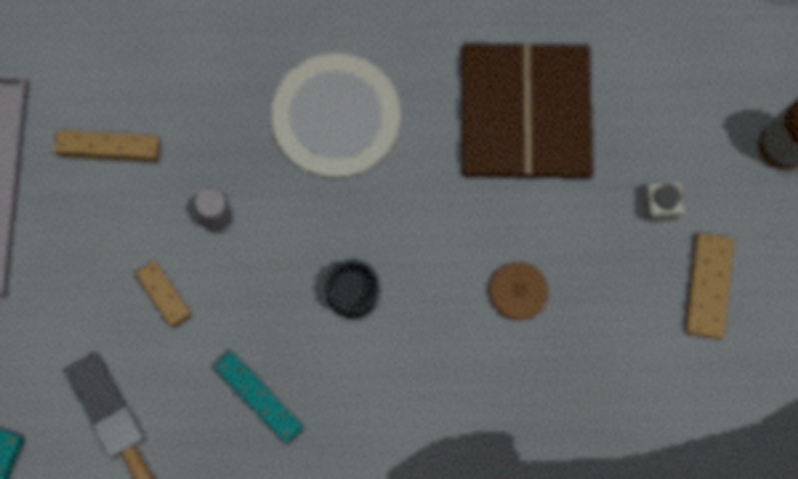

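The crop confirms the choice: both golden sticks, the slab, the pot, the brown biscuit, and the plate to the left of the board (+y side). Next I'll measure.

```bash
python3 - <<'E'
from h import *
im=cv2.imread("pics/top0.png"); S=4
im=cv2.resize(im,None,fx=S,fy=S,interpolation=cv2.INTER_CUBIC)
hsv=cv2.cvtColor(im,cv2.COLOR_BGR2HSV); H,s,v=[hsv[...,k].astype(int) for k in range(3)]
def R(c): return (c+0.5)/S-0.5
brown=(s>75)&(H<30)
ob=dict(long=((240,145),.022),short=((261,200),.022),slab=((467,197),.012),biscuit=((395,199),.012))
for n,(p,z) in ob.items():
    print(n,rect(R(outline(brown,np.array(p)*S)),z,"top"))
def ring(n,m,p,z):
    w=world(R(outline(m,np.array(p)*S)),z,"top")[:,:2]; (c,r)=cv2.minEnclosingCircle((w*1000).astype(np.float32)); e=cv2.fitEllipse((w*1000).astype(np.float32)); print(n,np.round(c,1),r,np.round(e[0],1),np.round(e[1],1))
ring("biscuit",brown,(395,199),.012)
ring("plate",(v>118)&(s<60),(326,133),.008)
ring("pot(z45)",v<45,(331,198),.045)
c=R(outline(cv2.morphologyEx(((H<30)&(s>60)).astype(np.uint8),cv2.MORPH_CLOSE,np.ones((9,9))),np.array((385,131))*S)); print("board",rect(c,.015,"top"))
l=(s<105)&(v>75)&(H<30)&(s>40); c=R(outline(l,np.array((398,131))*S)); print("line",rect(c,.015,"top"))
for n,p,z in(("shaker",(279,165),.058),("timer",(449,163),.038),("bottle cap",(517,126),.16)): print(n,world(p,z,"top"))
E
```

```text
long [0.5937 0.3525 0.1103 0.028  1.4911]
short [0.4315 0.2921 0.0708 0.025  0.5845]
slab [ 0.4303 -0.2775  0.109   0.0403 -0.189 ]
biscuit [ 0.4294 -0.0775  0.0598  0.0587  1.5494]
biscuit [429.  -77.7] 30.231685638427734 [428.9 -77.7] [58.8 59.6]
plate [628.9 108.1] 71.78996276855469 [628.7 108.1] [140.8 141.1]
pot(z45) [427.1  96.8] 28.54923439025879 [427.3  97.3] [50.1 57. ]
board [ 0.6257 -0.0961  0.1484  0.1374 -0.0392]
line [ 0.6277 -0.0973  0.1449  0.0101 -0.0525]
shaker [[0.52050126 0.23834212 0.058     ]]
timer [[ 0.52145968 -0.22899463  0.038     ]]
bottle cap [[ 0.58068265 -0.37074726  0.16      ]]
```

```bash
cat >> h.py <<'E'
def plan(*wps):
    """wps: (x,y,z,yaw); per leg: turn first, then shift; totals in full-scale units, tool axes"""
    s=readout.observe(); p=s["position"];y=s["tool_rot"][2]
    print("at",p.round(4),round(y,4),"t",round(s["clock"],1),"grip",round(s["grip_width"],4))
    for w in wps:
        w=np.array(w,float); d=w[:3]-p; t=-((w[3]-y+np.pi)%(2*np.pi)-np.pi)/(np.pi/2)
        c,q=np.cos(w[3]),np.sin(w[3]); v=np.array([c*d[0]+q*d[1],q*d[0]-c*d[1],-d[2]])*10
        print("yaw %.3f (min rows %.1f)  dx %.3f dy %.3f dz %.3f"%(t,abs(t)/.09,*v),"min rows %.1f"%(np.linalg.norm(v)/.4)); p=w[:3];y=w[3]
E
python3 -c "
from h import *
plan((.164,-.603,.231,1.57),(.40,-.30,.231,1.57),(.427,.097,.16,1.57))"
```

```text
at [ 0.1641 -0.6028  0.2309] 0.2658 t 0.1 grip 0.0855
yaw -0.830 (min rows 9.2)  dx -0.002 dy -0.001 dz -0.001 min rows 0.0
yaw -0.000 (min rows 0.0)  dx 3.032 dy 2.358 dz -0.000 min rows 9.6
yaw -0.000 (min rows 0.0)  dx 3.970 dy 0.267 dz 0.710 min rows 10.1
```

drive_tool --targets '[{"yaw": -0.083, "fingers": 0}, {"yaw": -0.083}, {"yaw": -0.083}, {"yaw": -0.083}, {"yaw": -0.083}, {"yaw": -0.083}, {"yaw": -0.083}, {"yaw": -0.083}, {"yaw": -0.083}, {"yaw": -0.083}, {"dx": 0.3, "dy": 0.236}, {"dx": 0.3, "dy": 0.236}, {"dx": 0.3, "dy": 0.236}, {"dx": 0.3, "dy": 0.236}, {"dx": 0.3, "dy": 0.236}, {"dx": 0.3, "dy": 0.236}, {"dx": 0.3, "dy": 0.236}, {"dx": 0.3, "dy": 0.236}, {"dx": 0.3, "dy": 0.236}, {"dx": 0.3, "dy": 0.236}]' --squeeze 40

```text
invalid input
```

drive_tool --targets '[{"dx": 0.33, "dy": 0.022, "dz": 0.06}, {"dx": 0.33, "dy": 0.022, "dz": 0.06}, {"dx": 0.33, "dy": 0.022, "dz": 0.06}, {"dx": 0.33, "dy": 0.022, "dz": 0.06}, {"dx": 0.33, "dy": 0.022, "dz": 0.06}, {"dx": 0.33, "dy": 0.022, "dz": 0.06}, {"dx": 0.33, "dy": 0.022, "dz": 0.06}, {"dx": 0.33, "dy": 0.022, "dz": 0.06}, {"dx": 0.33, "dy": 0.022, "dz": 0.06}, {"dx": 0.33, "dy": 0.022, "dz": 0.06}, {"dx": 0.33, "dy": 0.022, "dz": 0.06}, {"dx": 0.33, "dy": 0.022, "dz": 0.06}, {}, {}]'

```text
invalid input
```

```bash
cat > pw.py <<'E'
from h import *
import sys
def shot(name,marks):
    s=readout.observe(); im=grab_frame("wrist"); i,T=camT("wrist",s)
    cv2.imwrite(f"pics/{name}_raw.png",im)
    for m in marks:
        p=np.linalg.inv(T)@[*m,1]; u=(i["cx"]+i["fx"]*p[0]/-p[2], i["cy"]-i["fy"]*p[1]/-p[2])
        cv2.drawMarker(im,tuple(int(round(k)) for k in u),(0,0,255),cv2.MARKER_CROSS,10,1); print(m,np.round(u,1))
    cv2.imwrite(f"pics/{name}.png",im); return im,s
E
python3 -c "
from pw import *
shot('w1',[(.427,.097,.045),(.6288,.1081,.008),(.399,.097,.045),(.427,.125,.045)])
plan((.427,.097,.012,1.57))"
```

```text
(0.427, 0.097, 0.045) [-562.2 -443.9]
(0.6288, 0.1081, 0.008) [-564.  -808.4]
(0.399, 0.097, 0.045) [-545.4 -387.1]
(0.427, 0.125, 0.045) [-609.5 -459.8]
at [ 0.1641 -0.6029  0.231 ] 0.2657 t 0.2 grip 0.0853
yaw -0.830 (min rows 9.2)  dx 7.001 dy 2.624 dz 2.190 min rows 19.5
```

View pics/w1.png

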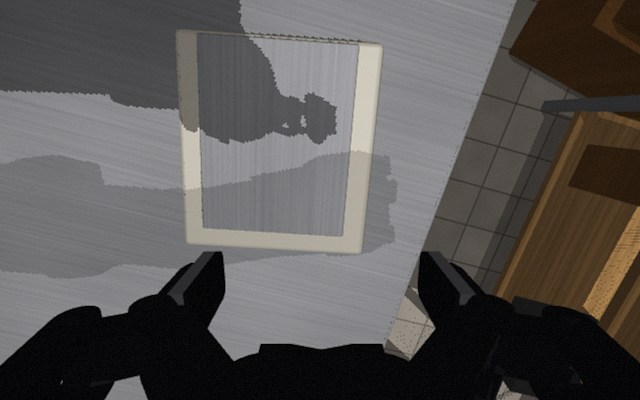

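The call was refused, so the arm hasn't moved: this picture shows only the tray corner and the fingers at the start pose. I'll give all five keys in every row.

drive_tool --targets '[{"dx": 0, "dy": 0, "dz": 0, "yaw": -0.083, "fingers": 0}, {"dx": 0, "dy": 0, "dz": 0, "yaw": -0.083, "fingers": 0}, {"dx": 0, "dy": 0, "dz": 0, "yaw": -0.083, "fingers": 0}, {"dx": 0, "dy": 0, "dz": 0, "yaw": -0.083, "fingers": 0}, {"dx": 0, "dy": 0, "dz": 0, "yaw": -0.083, "fingers": 0}, {"dx": 0, "dy": 0, "dz": 0, "yaw": -0.083, "fingers": 0}, {"dx": 0, "dy": 0, "dz": 0, "yaw": -0.083, "fingers": 0}, {"dx": 0, "dy": 0, "dz": 0, "yaw": -0.083, "fingers": 0}, {"dx": 0, "dy": 0, "dz": 0, "yaw": -0.083, "fingers": 0}, {"dx": 0, "dy": 0, "dz": 0, "yaw": -0.083, "fingers": 0}]' --squeeze 40

```text
clock: 1.2
position: [0.1641, -0.603, 0.2311]
tool_rot: [-3.141, -0.0, 1.575]
force: [-0.1, 0.3, -0.8]
grip_width: 0.0854
finger_force: 0.0
```

drive_tool --targets '[{"dx": 0.3, "dy": 0.236, "dz": 0, "yaw": 0, "fingers": 0}, {"dx": 0.3, "dy": 0.236, "dz": 0, "yaw": 0, "fingers": 0}, {"dx": 0.3, "dy": 0.236, "dz": 0, "yaw": 0, "fingers": 0}, {"dx": 0.3, "dy": 0.236, "dz": 0, "yaw": 0, "fingers": 0}, {"dx": 0.3, "dy": 0.236, "dz": 0, "yaw": 0, "fingers": 0}, {"dx": 0.3, "dy": 0.236, "dz": 0, "yaw": 0, "fingers": 0}, {"dx": 0.3, "dy": 0.236, "dz": 0, "yaw": 0, "fingers": 0}, {"dx": 0.3, "dy": 0.236, "dz": 0, "yaw": 0, "fingers": 0}, {"dx": 0.3, "dy": 0.236, "dz": 0, "yaw": 0, "fingers": 0}, {"dx": 0.3, "dy": 0.236, "dz": 0, "yaw": 0, "fingers": 0}]'

```text
clock: 2.2
position: [0.4012, -0.3021, 0.2313]
tool_rot: [-3.142, 0.0, 1.569]
force: [0.7, -0.8, 0.1]
grip_width: 0.0854
finger_force: 0.0
```

drive_tool --targets '[{"dx": 0.33, "dy": 0.022, "dz": 0.06, "yaw": 0, "fingers": 0}, {"dx": 0.33, "dy": 0.022, "dz": 0.06, "yaw": 0, "fingers": 0}, {"dx": 0.33, "dy": 0.022, "dz": 0.06, "yaw": 0, "fingers": 0}, {"dx": 0.33, "dy": 0.022, "dz": 0.06, "yaw": 0, "fingers": 0}, {"dx": 0.33, "dy": 0.022, "dz": 0.06, "yaw": 0, "fingers": 0}, {"dx": 0.33, "dy": 0.022, "dz": 0.06, "yaw": 0, "fingers": 0}, {"dx": 0.33, "dy": 0.022, "dz": 0.06, "yaw": 0, "fingers": 0}, {"dx": 0.33, "dy": 0.022, "dz": 0.06, "yaw": 0, "fingers": 0}, {"dx": 0.33, "dy": 0.022, "dz": 0.06, "yaw": 0, "fingers": 0}, {"dx": 0.33, "dy": 0.022, "dz": 0.06, "yaw": 0, "fingers": 0}, {"dx": 0.33, "dy": 0.022, "dz": 0.06, "yaw": 0, "fingers": 0}, {"dx": 0.33, "dy": 0.022, "dz": 0.06, "yaw": 0, "fingers": 0}, {"dx": 0, "dy": 0, "dz": 0, "yaw": 0, "fingers": 0}, {"dx": 0, "dy": 0, "dz": 0, "yaw": 0, "fingers": 0}]'

```text
clock: 3.6
position: [0.4272, 0.093, 0.1591]
tool_rot: [-3.141, 0.0, 1.571]
force: [-0.5, -0.6, -0.3]
grip_width: 0.0852
finger_force: 0.0
```

```bash
python3 -c "
from pw import *
shot('w2',[(.427,.097,.045),(.6288,.1081,.008),(.399,.097,.045),(.427,.125,.045)])
plan((.427,.097,.012,1.57))"
```

```text
(0.427, 0.097, 0.045) [319.1 193.6]
(0.6288, 0.1081, 0.008) [538.5 172.4]
(0.399, 0.097, 0.045) [284.9 193.6]
(0.427, 0.125, 0.045) [319.1 159.4]
at [0.4273 0.0922 0.1592] 1.5697 t 3.6 grip 0.0851
yaw -0.000 (min rows 0.0)  dx 0.048 dy -0.003 dz 1.472 min rows 3.7
```

View pics/w2.png

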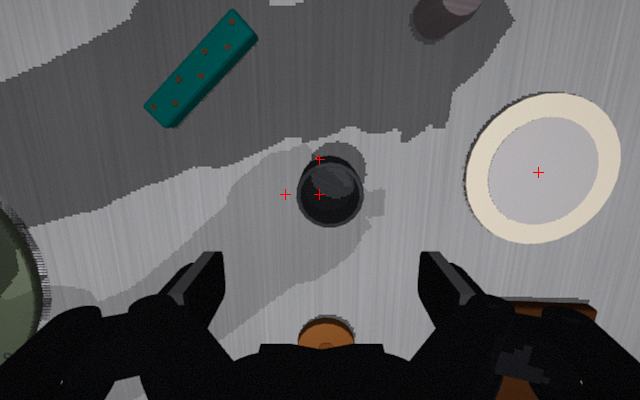

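The wrist view shows the pot rim centred at about (330,190), where I predicted (319,194). The top-view mask had missed part of the rim. I'll refit the pot and plate in this frame.

```bash
cat >> pw.py <<'E'
def circ(c,z,name,st=None):
    w=world(c,z,name,st)[:,:2]*1000; h=cv2.convexHull(w.astype(np.float32)); e=cv2.fitEllipse(w.astype(np.float32))
    return np.round(e[0],1),np.round(e[1],1),np.round(cv2.minEnclosingCircle(h)[0],1)
E
python3 - <<'E'
from pw import *
s=readout.observe(); im=cv2.imread("pics/w2_raw.png"); g=im.max(axis=2)
hsv=cv2.cvtColor(im,cv2.COLOR_BGR2HSV)
m=(g>150).astype(np.uint8); 
pl=outline(((g>120)&(hsv[...,1]<70)&(np.arange(640)>455)[None]).astype(np.uint8),(475,180))
print(g[190,440:480], g[190,285:305], g[190,355:370],g[140:165,330],g[220:235,330])
cr=im[130:250,270:390]; cv2.imwrite("pics/cr2.png",cv2.resize(cr,None,fx=4,fy=4,interpolation=cv2.INTER_CUBIC))
E
```

```text
[150 154 147 146 150 151 150 153 155 152 149 153 151 156 155 156 153 152
 155 153 154 159 156 134  93  92 137 201 219 216 217 218 217 216 215 218
 218 218 218 220] [133 135 137 141 135 135 131 135 133 134 135 110  53  50  48  45  27  12
  19  24] [ 23  25  21  29  45  66  59  51  93 135 130 130 138 158 155] [150 153 131  77  80  83  84  84  81  82  85  83  86  86  85  65  25  15
  21  19  18  22  43  65  61] [ 24  22  16  34  49  53  40  92 137 133 132 134 131 131 133]
```

View pics/cr2.png

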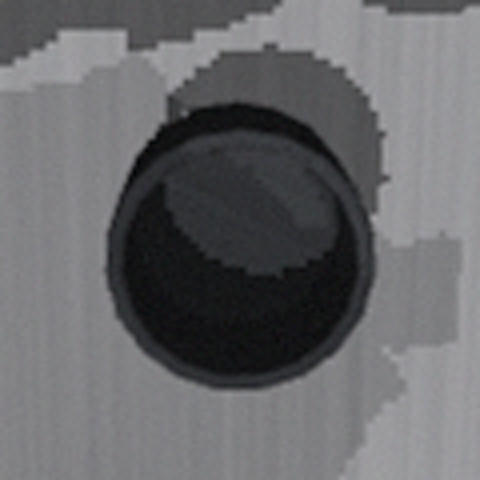

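The crop gives the rim edges as left 297, right 363.5, top 162.5 and bottom 227, so the centre is (330.2,194.7). Now the cross-check against the plate and the top camera.

```bash
python3 - <<'E'
from pw import *
s=readout.observe(); im=cv2.imread("pics/w2_raw.png"); g=im.max(axis=2)
print("pot wrist",world([(330.2,194.7),(297,194.7),(363.5,194.7),(330.2,162.5),(330.2,227)],.045,"wrist",s).round(4)[:,:2])
pl=outline(((g>190)).astype(np.uint8),(478,180)); print("plate wrist",circ(pl,.008,"wrist",s))
b=cv2.imread("pics/top0.png"); gt=b.max(axis=2); print(gt[180:216,332]); print(gt[198,312:350]); print("top px",world([(332.9,198.6)],.045,"top"))
E
```

```text
pot wrist [[0.4362 0.0951]
 [0.409  0.0952]
 [0.4635 0.0951]
 [0.4361 0.1216]
 [0.4364 0.0671]]
plate wrist (array([632.5, 106.6]), array([138.5, 138.6]), array([632.5, 106.6]))
[109 111 110 111 111 108 105  78  52  29  23  22  40  45  47  48  48  47
  50  51  49  50  49  51  45  35  37  33  26  46  86 106 113 113 115 111]
[110 110 111 110 107  93  78  68  67  62  49  44  37  51  45  52  53  50
  49  50  50  50  49  47  41  34  30  25  32  41  71  97 108 110 111 112
 112 111]
top px [[0.42694677 0.09405293 0.045     ]]
```

drive_tool --targets '[{"dx": 0.03, "dy": 0.06, "dz": 0.2, "yaw": 0, "fingers": 0}, {"dx": 0, "dy": 0, "dz": 0.25, "yaw": 0, "fingers": 0}, {"dx": 0, "dy": 0, "dz": 0.25, "yaw": 0, "fingers": 0}, {"dx": 0, "dy": 0, "dz": 0.25, "yaw": 0, "fingers": 0}, {"dx": 0, "dy": 0, "dz": 0.25, "yaw": 0, "fingers": 0}, {"dx": 0, "dy": 0, "dz": 0.25, "yaw": 0, "fingers": 0}, {"dx": 0, "dy": 0, "dz": 0.06, "yaw": 0, "fingers": 0}, {"dx": 0, "dy": 0, "dz": 0, "yaw": 0, "fingers": 0.6}, {"dx": 0, "dy": 0, "dz": 0, "yaw": 0, "fingers": 0.6}, {"dx": 0, "dy": 0, "dz": 0, "yaw": 0, "fingers": 0.6}, {"dx": 0, "dy": 0, "dz": 0, "yaw": 0, "fingers": 0.6}, {"dx": 0, "dy": 0, "dz": 0, "yaw": 0, "fingers": 0.6}, {"dx": 0, "dy": 0, "dz": 0, "yaw": 0, "fingers": 0.6}, {"dx": 0, "dy": 0, "dz": 0, "yaw": 0, "fingers": 0.6}, {"dx": 0, "dy": 0, "dz": 0, "yaw": 0, "fingers": 0.6}]' --squeeze 30

```text
clock: 5.15
position: [0.434, 0.0954, 0.0095]
tool_rot: [3.14, -0.0, 1.569]
force: [-1.3, -0.9, 10.2]
grip_width: 0.0555
finger_force: 31.8
```

```bash
python3 -c "
from h import *
s=readout.observe();p=s['position'];print(s['force'],s['finger_force'])
z=p[2]
plan((p[0],p[1],z+.06,1.57),(.6307,.1073,z+.06,1.57),(.6307,.1073,z+.009,1.57))"
```

```text
[-1.32608555 -0.92889031 10.23905562] 31.79373750463128
at [0.434  0.0954 0.0095] 1.5689 t 5.2 grip 0.0555
yaw -0.001 (min rows 0.0)  dx 0.000 dy 0.000 dz -0.600 min rows 1.5
yaw -0.000 (min rows 0.0)  dx 0.121 dy 1.966 dz -0.000 min rows 4.9
yaw -0.000 (min rows 0.0)  dx 0.000 dy 0.000 dz 0.510 min rows 1.3
```

drive_tool --targets '[{"dx": 0, "dy": 0, "dz": -0.1, "yaw": 0, "fingers": 0.6}, {"dx": 0, "dy": 0, "dz": -0.25, "yaw": 0, "fingers": 0.6}, {"dx": 0, "dy": 0, "dz": -0.25, "yaw": 0, "fingers": 0.6}, {"dx": 0.012, "dy": 0.197, "dz": 0, "yaw": 0, "fingers": 0.6}, {"dx": 0.012, "dy": 0.197, "dz": 0, "yaw": 0, "fingers": 0.6}, {"dx": 0.012, "dy": 0.197, "dz": 0, "yaw": 0, "fingers": 0.6}, {"dx": 0.012, "dy": 0.197, "dz": 0, "yaw": 0, "fingers": 0.6}, {"dx": 0.012, "dy": 0.197, "dz": 0, "yaw": 0, "fingers": 0.6}, {"dx": 0.012, "dy": 0.197, "dz": 0, "yaw": 0, "fingers": 0.6}, {"dx": 0.012, "dy": 0.197, "dz": 0, "yaw": 0, "fingers": 0.6}, {"dx": 0.012, "dy": 0.197, "dz": 0, "yaw": 0, "fingers": 0.6}, {"dx": 0.012, "dy": 0.197, "dz": 0, "yaw": 0, "fingers": 0.6}, {"dx": 0.012, "dy": 0.197, "dz": 0, "yaw": 0, "fingers": 0.6}, {"dx": 0, "dy": 0, "dz": 0, "yaw": 0, "fingers": 0.6}, {"dx": 0, "dy": 0, "dz": 0, "yaw": 0, "fingers": 0.6}, {"dx": 0, "dy": 0, "dz": 0, "yaw": 0, "fingers": 0.6}]'

```text
clock: 6.75
position: [0.6299, 0.1072, 0.069]
tool_rot: [-3.141, -0.0, 1.57]
force: [-0.9, -0.4, -1.3]
grip_width: 0.0558
finger_force: 32.4
```

```bash
python3 -c "
from pw import *
plan((.6307,.1073,.0185,1.57))
shot('w3',[(.6307,.1073,.008)])"
```

```text
at [0.6299 0.1072 0.069 ] 1.5696 t 6.8 grip 0.0558
yaw -0.000 (min rows 0.0)  dx 0.001 dy 0.008 dz 0.505 min rows 1.3
(0.6307, 0.1073, 0.008) [320.2 218.2]
```

View pics/w3.png

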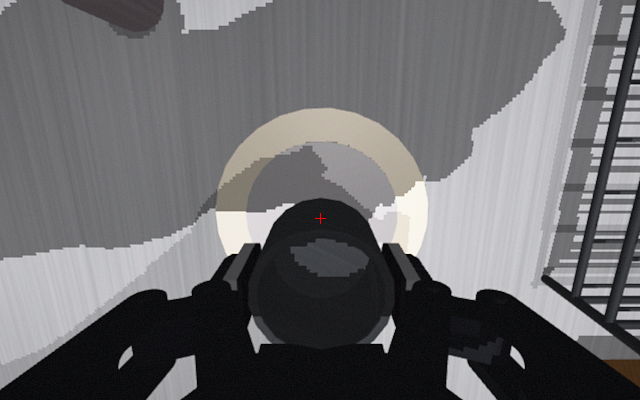

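The plate spans columns 216–428 (centre 322), right under the pot, so I'll lower it, let go and rise.

drive_tool --targets '[{"dx": 0, "dy": 0.01, "dz": 0.2, "yaw": 0, "fingers": 0.6}, {"dx": 0, "dy": 0, "dz": 0.15, "yaw": 0, "fingers": 0.6}, {"dx": 0, "dy": 0, "dz": 0.07, "yaw": 0, "fingers": 0.6}, {"dx": 0, "dy": 0, "dz": 0.04, "yaw": 0, "fingers": 0.6}, {"dx": 0, "dy": 0, "dz": 0.03, "yaw": 0, "fingers": 0.6}, {"dx": 0, "dy": 0, "dz": 0.02, "yaw": 0, "fingers": 0.6}, {"dx": 0, "dy": 0, "dz": 0, "yaw": 0, "fingers": 0.6}, {"dx": 0, "dy": 0, "dz": 0, "yaw": 0, "fingers": 0.6}]'

```text
clock: 7.6
position: [0.6317, 0.1074, 0.0177]
tool_rot: [3.141, -0.0, 1.569]
force: [0.9, -0.7, 0.1]
grip_width: 0.0556
finger_force: 32.5
```

drive_tool --targets '[{"dx": 0, "dy": 0, "dz": 0.01, "yaw": 0, "fingers": 0.6}, {"dx": 0, "dy": 0, "dz": 0.01, "yaw": 0, "fingers": 0.6}, {"dx": 0, "dy": 0, "dz": 0, "yaw": 0, "fingers": 0.0}, {"dx": 0, "dy": 0, "dz": 0, "yaw": 0, "fingers": 0.0}, {"dx": 0, "dy": 0, "dz": 0, "yaw": 0, "fingers": 0.0}, {"dx": 0, "dy": 0, "dz": 0, "yaw": 0, "fingers": 0.0}, {"dx": 0, "dy": 0, "dz": 0, "yaw": 0, "fingers": 0.0}, {"dx": 0, "dy": 0, "dz": -0.1, "yaw": 0, "fingers": 0.0}, {"dx": 0, "dy": 0, "dz": -0.2, "yaw": 0, "fingers": 0.0}, {"dx": 0, "dy": 0, "dz": -0.3, "yaw": 0, "fingers": 0.0}, {"dx": 0, "dy": 0, "dz": -0.3, "yaw": 0, "fingers": 0.0}, {"dx": 0, "dy": 0, "dz": -0.3, "yaw": 0, "fingers": 0.0}, {"dx": 0, "dy": 0, "dz": 0, "yaw": 0, "fingers": 0.0}]'

```text
clock: 8.9
position: [0.6333, 0.108, 0.14]
tool_rot: [3.136, -0.001, 1.569]
force: [0.8, 1.4, 0.2]
grip_width: 0.0853
finger_force: 0.0
```

```bash
python3 -c "
from pw import *
plan((.431,-.078,.12,1.57))"
```

```text
at [0.6333 0.108  0.14  ] 1.5694 t 8.9 grip 0.0853
yaw -0.000 (min rows 0.0)  dx -1.861 dy -2.021 dz 0.200 min rows 6.9
```

drive_tool --targets '[{"dx": -0.186, "dy": -0.202, "dz": 0.02, "yaw": 0, "fingers": 0}, {"dx": -0.186, "dy": -0.202, "dz": 0.02, "yaw": 0, "fingers": 0}, {"dx": -0.186, "dy": -0.202, "dz": 0.02, "yaw": 0, "fingers": 0}, {"dx": -0.186, "dy": -0.202, "dz": 0.02, "yaw": 0, "fingers": 0}, {"dx": -0.186, "dy": -0.202, "dz": 0.02, "yaw": 0, "fingers": 0}, {"dx": -0.186, "dy": -0.202, "dz": 0.02, "yaw": 0, "fingers": 0}, {"dx": -0.186, "dy": -0.202, "dz": 0.02, "yaw": 0, "fingers": 0}, {"dx": -0.186, "dy": -0.202, "dz": 0.02, "yaw": 0, "fingers": 0}, {"dx": -0.186, "dy": -0.202, "dz": 0.02, "yaw": 0, "fingers": 0}, {"dx": -0.186, "dy": -0.202, "dz": 0.02, "yaw": 0, "fingers": 0}, {"dx": 0, "dy": 0, "dz": 0, "yaw": 0, "fingers": 0}, {"dx": 0, "dy": 0, "dz": 0, "yaw": 0, "fingers": 0}, {"dx": 0, "dy": 0, "dz": 0, "yaw": 0, "fingers": 0}]'

```text
clock: 10.2
position: [0.4299, -0.0779, 0.1155]
tool_rot: [3.141, -0.0, 1.57]
force: [0.1, 0.1, -0.3]
grip_width: 0.0853
finger_force: 0.0
```

```bash
python3 - <<'E'
from pw import *
im,s=shot('w4',[(.431,-.078,.012)])
im=cv2.imread("pics/w4_raw.png"); hsv=cv2.cvtColor(im,cv2.COLOR_BGR2HSV)
m=((hsv[...,1]>90)&(hsv[...,0]<30)&(hsv[...,2]>60)).astype(np.uint8)
c=outline(m,(320,190)); print(c.min(0),c.max(0)); print("bis wrist",circ(c,.012,"wrist",s))
t=grab_frame("top"); cv2.imwrite("pics/t4.png",t)
cv2.imwrite("pics/t4c.png",cv2.resize(t[90:270,200:500],None,fx=2.66,fy=2.66,interpolation=cv2.INTER_CUBIC))
plan((.431,-.078,.004,1.57))
E
```

```text
(0.431, -0.078, 0.012) [320.5 201.9]
[286 166] [362 239]
bis wrist (array([433.4, -79.3]), array([59.9, 60.1]), array([433.4, -79.2]))
at [ 0.4298 -0.0778  0.1154] 1.5705 t 10.3 grip 0.0853
yaw 0.000 (min rows 0.0)  dx -0.002 dy 0.012 dz 1.114 min rows 2.8
```

View pics/t4c.png

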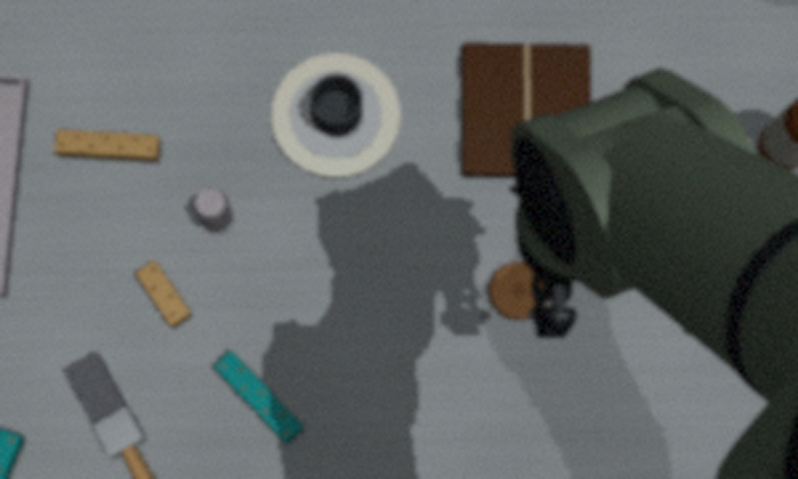

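The pot is on the plate. The biscuit measures (0.433,-0.079) from the wrist camera and (0.429,-0.078) from the top camera, so I'll aim between them.

drive_tool --targets '[{"dx": -0.01, "dy": 0.022, "dz": 0.2, "yaw": 0, "fingers": 0}, {"dx": 0, "dy": 0, "dz": 0.25, "yaw": 0, "fingers": 0}, {"dx": 0, "dy": 0, "dz": 0.25, "yaw": 0, "fingers": 0}, {"dx": 0, "dy": 0, "dz": 0.25, "yaw": 0, "fingers": 0}, {"dx": 0, "dy": 0, "dz": 0.15, "yaw": 0, "fingers": 0}, {"dx": 0, "dy": 0, "dz": 0.08, "yaw": 0, "fingers": 0}, {"dx": 0, "dy": 0, "dz": 0, "yaw": 0, "fingers": 0.15}, {"dx": 0, "dy": 0, "dz": 0, "yaw": 0, "fingers": 0.15}, {"dx": 0, "dy": 0, "dz": 0, "yaw": 0, "fingers": 0.15}]' --squeeze 25

```text
clock: 11.2
position: [0.4319, -0.0795, -0.002]
tool_rot: [3.14, 0.0, 1.569]
force: [1.0, -0.3, -0.3]
grip_width: 0.0726
finger_force: 0.0
```

drive_tool --targets '[{"dx": 0, "dy": 0, "dz": 0, "yaw": 0, "fingers": 0.5}, {"dx": 0, "dy": 0, "dz": 0, "yaw": 0, "fingers": 0.5}, {"dx": 0, "dy": 0, "dz": 0, "yaw": 0, "fingers": 0.5}, {"dx": 0, "dy": 0, "dz": 0, "yaw": 0, "fingers": 0.5}, {"dx": 0, "dy": 0, "dz": 0, "yaw": 0, "fingers": 0.5}]'

```text
clock: 11.7
position: [0.4319, -0.0796, -0.0019]
tool_rot: [3.14, 0.0, 1.569]
force: [-1.9, -0.1, 13.1]
grip_width: 0.0604
finger_force: 23.8
```

drive_tool --targets '[{"dx": 0, "dy": 0, "dz": -0.05, "yaw": 0, "fingers": 0.5}, {"dx": 0, "dy": 0, "dz": -0.2, "yaw": 0, "fingers": 0.5}, {"dx": 0, "dy": 0, "dz": -0.35, "yaw": 0, "fingers": 0.5}, {"dx": 0, "dy": 0, "dz": -0.35, "yaw": 0, "fingers": 0.5}, {"dx": 0, "dy": 0, "dz": -0.25, "yaw": 0, "fingers": 0.5}, {"dx": 0, "dy": 0, "dz": 0, "yaw": 0, "fingers": 0.5}, {"dx": 0, "dy": 0, "dz": 0, "yaw": 0, "fingers": 0.5}]'

```text
clock: 12.4
position: [0.4315, -0.0799, 0.1178]
tool_rot: [3.14, 0.001, 1.569]
force: [0.2, 0.2, -0.2]
grip_width: 0.0604
finger_force: 27.4
```

```bash
python3 - <<'E'
from pw import *
plan((.632,.1072,.118,1.57),(.632,.1072,.051,1.57))
E
```

```text
at [ 0.4315 -0.0799  0.1178] 1.5687 t 12.4 grip 0.0604
yaw -0.001 (min rows 0.0)  dx 1.872 dy 2.003 dz -0.002 min rows 6.9
yaw -0.000 (min rows 0.0)  dx 0.000 dy 0.000 dz 0.670 min rows 1.7
```

drive_tool --targets '[{"dx": 0.187, "dy": 0.2, "dz": 0, "yaw": 0, "fingers": 0.5}, {"dx": 0.187, "dy": 0.2, "dz": 0, "yaw": 0, "fingers": 0.5}, {"dx": 0.187, "dy": 0.2, "dz": 0, "yaw": 0, "fingers": 0.5}, {"dx": 0.187, "dy": 0.2, "dz": 0, "yaw": 0, "fingers": 0.5}, {"dx": 0.187, "dy": 0.2, "dz": 0, "yaw": 0, "fingers": 0.5}, {"dx": 0.187, "dy": 0.2, "dz": 0, "yaw": 0, "fingers": 0.5}, {"dx": 0.187, "dy": 0.2, "dz": 0, "yaw": 0, "fingers": 0.5}, {"dx": 0.187, "dy": 0.2, "dz": 0, "yaw": 0, "fingers": 0.5}, {"dx": 0.187, "dy": 0.2, "dz": 0, "yaw": 0, "fingers": 0.5}, {"dx": 0.187, "dy": 0.2, "dz": 0, "yaw": 0, "fingers": 0.5}, {"dx": 0, "dy": 0, "dz": 0, "yaw": 0, "fingers": 0.5}, {"dx": 0, "dy": 0, "dz": 0.25, "yaw": 0, "fingers": 0.5}, {"dx": 0, "dy": 0, "dz": 0.2, "yaw": 0, "fingers": 0.5}, {"dx": 0, "dy": 0, "dz": 0.1, "yaw": 0, "fingers": 0.5}, {"dx": 0, "dy": 0, "dz": 0.06, "yaw": 0, "fingers": 0.5}, {"dx": 0, "dy": 0, "dz": 0, "yaw": 0, "fingers": 0.5}, {"dx": 0, "dy": 0, "dz": 0, "yaw": 0, "fingers": 0.5}]'

```text
clock: 14.1
position: [0.6319, 0.1074, 0.0568]
tool_rot: [3.141, -0.0, 1.569]
force: [0.4, 0.4, -0.9]
grip_width: 0.0604
finger_force: 27.4
```

```bash
python3 - <<'E'
from pw import *
plan((.632,.1072,.051,1.57))
shot('w5',[(.632,.1072,.065),(.632,.1072,.053)])
E
```

```text
at [0.6319 0.1074 0.0568] 1.5694 t 14.1 grip 0.0604
yaw -0.000 (min rows 0.0)  dx -0.002 dy 0.001 dz 0.058 min rows 0.1
(0.632, 0.1072, 0.065) [318.3 265.5]
(0.632, 0.1072, 0.053) [318.5 254.6]
```

View pics/w5.png

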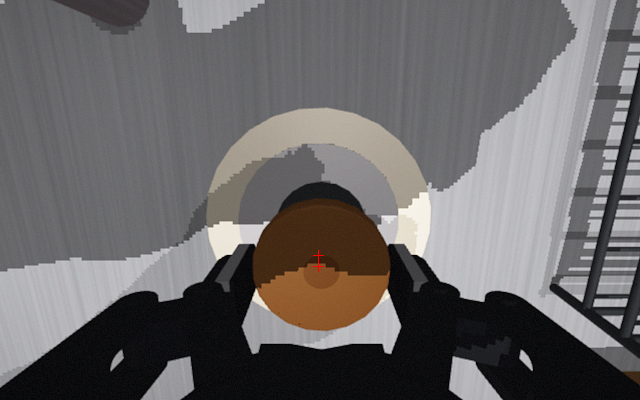

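The biscuit spot is at (320,272) and the pot rim top at (320,182), so they share a column. I'll lower until contact.

drive_tool --targets '[{"dx": 0, "dy": 0, "dz": 0.02, "yaw": 0, "fingers": 0.5}, {"dx": 0, "dy": 0, "dz": 0.02, "yaw": 0, "fingers": 0.5}, {"dx": 0, "dy": 0, "dz": 0.01, "yaw": 0, "fingers": 0.5}, {"dx": 0, "dy": 0, "dz": 0.01, "yaw": 0, "fingers": 0.5}, {"dx": 0, "dy": 0, "dz": 0, "yaw": 0, "fingers": 0.5}]'

```text
clock: 14.65
position: [0.6318, 0.1073, 0.0513]
tool_rot: [3.141, 0.0, 1.569]
force: [-4.8, -1.9, 15.3]
grip_width: 0.0598
finger_force: 28.8
```

drive_tool --targets '[{"dx": 0, "dy": 0, "dz": -0.01, "yaw": 0, "fingers": 0.5}, {"dx": 0, "dy": 0, "dz": 0, "yaw": 0, "fingers": 0.1}, {"dx": 0, "dy": 0, "dz": 0, "yaw": 0, "fingers": 0.0}, {"dx": 0, "dy": 0, "dz": 0, "yaw": 0, "fingers": 0.0}, {"dx": 0, "dy": 0, "dz": 0, "yaw": 0, "fingers": 0.0}, {"dx": 0, "dy": 0, "dz": 0, "yaw": 0, "fingers": 0.0}, {"dx": 0, "dy": 0, "dz": -0.1, "yaw": 0, "fingers": 0.0}, {"dx": 0, "dy": 0, "dz": -0.2, "yaw": 0, "fingers": 0.0}, {"dx": 0, "dy": 0, "dz": -0.3, "yaw": 0, "fingers": 0.0}, {"dx": 0, "dy": 0, "dz": -0.3, "yaw": 0, "fingers": 0.0}, {"dx": 0, "dy": 0, "dz": 0, "yaw": 0, "fingers": 0.0}, {"dx": 0, "dy": 0, "dz": 0, "yaw": 0, "fingers": 0.0}]'

```text
clock: 15.85
position: [0.632, 0.1073, 0.1424]
tool_rot: [3.14, -0.0, 1.569]
force: [-0.5, -0.5, -1.3]
grip_width: 0.085
finger_force: 0.0
```

```bash
python3 - <<'E'
from pw import *
im,s=shot('w6',[(.632,.1073,.065)])
im=cv2.imread("pics/w6_raw.png"); hsv=cv2.cvtColor(im,cv2.COLOR_BGR2HSV)
m=((hsv[...,1]>90)&(hsv[...,0]<30)&(hsv[...,2]>40)).astype(np.uint8)
c=outline(m,(320,230)); print(c.min(0),c.max(0)); print("bis wrist",circ(c,.065,"wrist",s))
plan((.632,.1073,.16,1.49),(.5945,.352,.16,1.49))
E
```

```text
(0.632, 0.1073, 0.065) [318.9 211.2]
[278 167] [363 250]
bis wrist (array([633.1, 108.1]), array([59.8, 61.3]), array([633.1, 108.2]))
at [0.6316 0.1072 0.1414] 1.5694 t 15.9 grip 0.0856
yaw 0.051 (min rows 0.6)  dx 0.002 dy 0.004 dz -0.186 min rows 0.5
yaw -0.000 (min rows 0.0)  dx 2.409 dy -0.571 dz -0.000 min rows 6.2
```

View pics/w6.png

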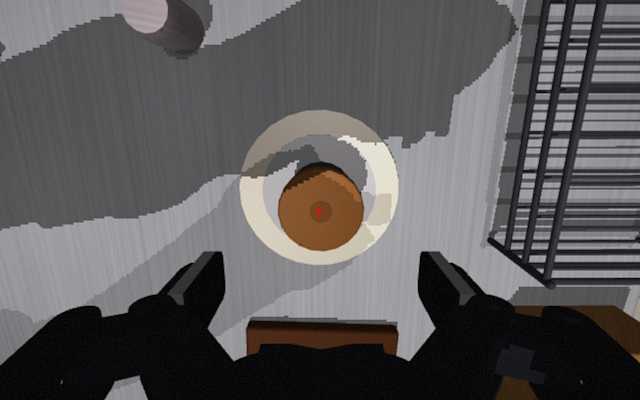

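The biscuit sits level at (320,211), centred on the pot. Next is the long rusk.

drive_tool --targets '[{"dx": 0, "dy": 0, "dz": -0.19, "yaw": 0.051, "fingers": 0}, {"dx": 0.3, "dy": -0.069, "dz": 0, "yaw": 0, "fingers": 0}, {"dx": 0.3, "dy": -0.069, "dz": 0, "yaw": 0, "fingers": 0}, {"dx": 0.3, "dy": -0.069, "dz": 0, "yaw": 0, "fingers": 0}, {"dx": 0.3, "dy": -0.069, "dz": 0, "yaw": 0, "fingers": 0}, {"dx": 0.3, "dy": -0.069, "dz": 0, "yaw": 0, "fingers": 0}, {"dx": 0.3, "dy": -0.069, "dz": 0, "yaw": 0, "fingers": 0}, {"dx": 0.3, "dy": -0.069, "dz": 0, "yaw": 0, "fingers": 0}, {"dx": 0.3, "dy": -0.069, "dz": 0, "yaw": 0, "fingers": 0}, {"dx": 0, "dy": 0, "dz": 0, "yaw": 0, "fingers": 0}, {"dx": 0, "dy": 0, "dz": 0, "yaw": 0, "fingers": 0}, {"dx": 0, "dy": 0, "dz": 0, "yaw": 0, "fingers": 0}]'

```text
clock: 17.1
position: [0.5964, 0.3498, 0.1596]
tool_rot: [-3.141, 0.001, 1.488]
force: [0.1, -0.5, 0.6]
grip_width: 0.0853
finger_force: 0.0
```

```bash
cat >> pw.py <<'E'
def gold(name,z):
    s=readout.observe(); im=grab_frame("wrist"); cv2.imwrite(f"pics/{name}.png",im); hsv=cv2.cvtColor(im,cv2.COLOR_BGR2HSV)
    m=((hsv[...,1]>75)&(hsv[...,0]<32)&(hsv[...,2]>60)).astype(np.uint8)
    c=outline(m,(320,200)); print(c.min(0),c.max(0)); print("rect",rect(c,z,"wrist",s))
E
python3 - <<'E'
from pw import *
gold('w7',.022); plan((.5955,.352,.002,1.49))
E
```

```text
[309 124] [339 244]
rect [0.6007 0.3537 0.109  0.0258 1.4916]
at [0.5965 0.3497 0.1599] 1.4881 t 17.1 grip 0.0857
yaw -0.001 (min rows 0.0)  dx 0.022 dy -0.012 dz 1.579 min rows 3.9
```

drive_tool --targets '[{"dx": 0.033, "dy": 0.02, "dz": 0.2, "yaw": 0, "fingers": 0}, {"dx": 0, "dy": 0, "dz": 0.3, "yaw": 0, "fingers": 0}, {"dx": 0, "dy": 0, "dz": 0.3, "yaw": 0, "fingers": 0}, {"dx": 0, "dy": 0, "dz": 0.3, "yaw": 0, "fingers": 0}, {"dx": 0, "dy": 0, "dz": 0.25, "yaw": 0, "fingers": 0}, {"dx": 0, "dy": 0, "dz": 0.15, "yaw": 0, "fingers": 0}, {"dx": 0, "dy": 0, "dz": 0.06, "yaw": 0, "fingers": 0}, {"dx": 0, "dy": 0, "dz": 0, "yaw": 0, "fingers": 0.9}, {"dx": 0, "dy": 0, "dz": 0, "yaw": 0, "fingers": 0.9}, {"dx": 0, "dy": 0, "dz": 0, "yaw": 0, "fingers": 0.9}, {"dx": 0, "dy": 0, "dz": 0, "yaw": 0, "fingers": 0.9}, {"dx": 0, "dy": 0, "dz": 0, "yaw": 0, "fingers": 0.9}, {"dx": 0, "dy": 0, "dz": 0, "yaw": 0, "fingers": 0.9}, {"dx": 0, "dy": 0, "dz": 0, "yaw": 0, "fingers": 0.9}, {"dx": 0, "dy": 0, "dz": 0, "yaw": 0, "fingers": 0.9}, {"dx": 0, "dy": 0, "dz": 0, "yaw": 0, "fingers": 0.9}]' --squeeze 30

```text
clock: 18.75
position: [0.5989, 0.3544, 0.0053]
tool_rot: [3.14, -0.001, 1.489]
force: [-0.3, -0.7, 7.3]
grip_width: 0.0255
finger_force: 30.4
```

```bash
python3 - <<'E'
from pw import *
p=readout.observe()["position"]
plan((p[0],p[1],p[2]+.16,1.49),(.63,-.0617,p[2]+.16,-.045),(.63,-.0617,p[2]+.045,-.045))
E
```

```text
at [0.5989 0.3544 0.0053] 1.4893 t 18.8 grip 0.0255
yaw -0.000 (min rows 0.0)  dx 0.000 dy 0.000 dz -1.600 min rows 4.0
yaw 0.977 (min rows 10.9)  dx 0.498 dy 4.143 dz -0.000 min rows 10.4
yaw -0.000 (min rows 0.0)  dx 0.000 dy -0.000 dz 1.150 min rows 2.9
```

drive_tool --targets '[{"dx": 0, "dy": 0, "dz": -0.1, "yaw": 0, "fingers": 0.9}, {"dx": 0, "dy": 0, "dz": -0.3, "yaw": 0, "fingers": 0.9}, {"dx": 0, "dy": 0, "dz": -0.4, "yaw": 0, "fingers": 0.9}, {"dx": 0, "dy": 0, "dz": -0.4, "yaw": 0, "fingers": 0.9}, {"dx": 0, "dy": 0, "dz": -0.4, "yaw": 0, "fingers": 0.9}, {"dx": 0, "dy": 0, "dz": 0, "yaw": 0.0815, "fingers": 0.9}, {"dx": 0, "dy": 0, "dz": 0, "yaw": 0.0815, "fingers": 0.9}, {"dx": 0, "dy": 0, "dz": 0, "yaw": 0.0815, "fingers": 0.9}, {"dx": 0, "dy": 0, "dz": 0, "yaw": 0.0815, "fingers": 0.9}, {"dx": 0, "dy": 0, "dz": 0, "yaw": 0.0815, "fingers": 0.9}, {"dx": 0, "dy": 0, "dz": 0, "yaw": 0.0815, "fingers": 0.9}, {"dx": 0, "dy": 0, "dz": 0, "yaw": 0.0815, "fingers": 0.9}, {"dx": 0, "dy": 0, "dz": 0, "yaw": 0.0815, "fingers": 0.9}, {"dx": 0, "dy": 0, "dz": 0, "yaw": 0.0815, "fingers": 0.9}, {"dx": 0, "dy": 0, "dz": 0, "yaw": 0.0815, "fingers": 0.9}, {"dx": 0, "dy": 0, "dz": 0, "yaw": 0.0815, "fingers": 0.9}, {"dx": 0, "dy": 0, "dz": 0, "yaw": 0.0815, "fingers": 0.9}, {"dx": 0, "dy": 0, "dz": 0, "yaw": 0, "fingers": 0.9}]'

```text
clock: 20.55
position: [0.5982, 0.3545, 0.1651]
tool_rot: [-3.141, -0.0, -0.049]
force: [0.0, 0.9, -0.1]
grip_width: 0.0252
finger_force: 29.6
```

drive_tool --targets '[{"dx": 0.035, "dy": 0.29, "dz": 0, "yaw": 0, "fingers": 0.9}, {"dx": 0.035, "dy": 0.29, "dz": 0, "yaw": 0, "fingers": 0.9}, {"dx": 0.035, "dy": 0.29, "dz": 0, "yaw": 0, "fingers": 0.9}, {"dx": 0.035, "dy": 0.29, "dz": 0, "yaw": 0, "fingers": 0.9}, {"dx": 0.035, "dy": 0.29, "dz": 0, "yaw": 0, "fingers": 0.9}, {"dx": 0.035, "dy": 0.29, "dz": 0, "yaw": 0, "fingers": 0.9}, {"dx": 0.035, "dy": 0.29, "dz": 0, "yaw": 0, "fingers": 0.9}, {"dx": 0.035, "dy": 0.29, "dz": 0, "yaw": 0, "fingers": 0.9}, {"dx": 0.035, "dy": 0.29, "dz": 0, "yaw": 0, "fingers": 0.9}, {"dx": 0.035, "dy": 0.29, "dz": 0, "yaw": 0, "fingers": 0.9}, {"dx": 0.035, "dy": 0.29, "dz": 0, "yaw": 0, "fingers": 0.9}, {"dx": 0.035, "dy": 0.29, "dz": 0, "yaw": 0, "fingers": 0.9}, {"dx": 0.035, "dy": 0.29, "dz": 0, "yaw": 0, "fingers": 0.9}, {"dx": 0.035, "dy": 0.29, "dz": 0, "yaw": 0, "fingers": 0.9}, {"dx": 0, "dy": 0, "dz": 0, "yaw": 0, "fingers": 0.9}, {"dx": 0, "dy": 0, "dz": 0, "yaw": 0, "fingers": 0.9}]'

```text
clock: 22.15
position: [0.6283, -0.054, 0.1646]
tool_rot: [-3.141, -0.0, -0.045]
force: [0.8, 0.5, -0.8]
grip_width: 0.0254
finger_force: 29.7
```

```bash
python3 - <<'E'
from pw import *
shot("w8",[(.6265,-.0967,.015)])
plan((.63,-.0617,.05,-.045))
E
```

```text
(0.6265, -0.0967, 0.015) [367.6 189.7]
at [ 0.6284 -0.053   0.1646] -0.044 t 22.2 grip 0.0249
yaw 0.001 (min rows 0.0)  dx 0.020 dy 0.086 dz 1.146 min rows 2.9
```

View pics/w8.png

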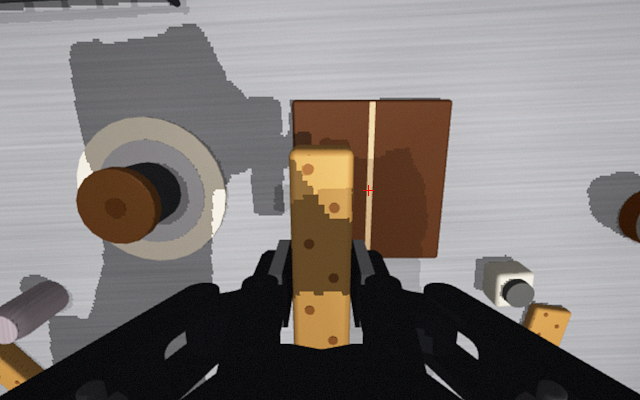

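The board's corners are at about TL (293,100), TR (451,101) and BR (437,257), with the line running from (372.5,102) to (368.5,250).

```bash
python3 - <<'E'
from pw import *
s=readout.observe()
w=world([(293,100.5),(451,101),(437,257),(372.5,102),(368.5,250)],.015,"wrist",s)[:,:2]; print(w.round(4))
print("centre TL-BR",(w[0]+w[2])/2, np.linalg.norm(w[0]-w[1]),np.linalg.norm(w[1]-w[2]))
for a,b in((w[2],w[1]),(w[4],w[3])): d=b-a; print("yaw",np.arctan2(d[1],d[0]))
d=w[1]-w[0]; print(np.arctan2(d[1],d[0])+np.pi/2)
E
```

```text
[[ 0.7086 -0.0316]
 [ 0.7022 -0.1681]
 [ 0.5558 -0.1632]
 [ 0.7044 -0.1003]
 [ 0.5661 -0.096 ]]
centre TL-BR [ 0.63220075 -0.09741637] 0.13668629003640823 0.14651221014259483
yaw -0.03339943517043422
yaw -0.03100947440048205
-0.047280763944860915
```

drive_tool --targets '[{"dx": 0.034, "dy": 0.089, "dz": 0.2, "yaw": 0, "fingers": 0.9}, {"dx": 0, "dy": 0, "dz": 0.3, "yaw": 0, "fingers": 0.9}, {"dx": 0, "dy": 0, "dz": 0.3, "yaw": 0, "fingers": 0.9}, {"dx": 0, "dy": 0, "dz": 0.3, "yaw": 0, "fingers": 0.9}, {"dx": 0, "dy": 0, "dz": 0.15, "yaw": 0, "fingers": 0.9}, {"dx": 0, "dy": 0, "dz": 0.1, "yaw": 0, "fingers": 0.9}, {"dx": 0, "dy": 0, "dz": 0.05, "yaw": 0, "fingers": 0.9}, {"dx": 0, "dy": 0, "dz": 0.02, "yaw": 0, "fingers": 0.9}, {"dx": 0, "dy": 0, "dz": 0.01, "yaw": 0, "fingers": 0.9}, {"dx": 0, "dy": 0, "dz": 0, "yaw": 0, "fingers": 0.9}, {"dx": 0, "dy": 0, "dz": 0, "yaw": 0, "fingers": 0.9}]'

```text
clock: 23.3
position: [0.6317, -0.0628, 0.0219]
tool_rot: [-3.142, -0.001, -0.047]
force: [-0.3, 0.1, 0.5]
grip_width: 0.0252
finger_force: 29.7
```

Nearly down. I'll go 2 mm lower, open part way and rise.

drive_tool --targets '[{"dx": 0, "dy": 0, "dz": 0.01, "yaw": 0, "fingers": 0.9}, {"dx": 0, "dy": 0, "dz": 0.01, "yaw": 0, "fingers": 0.9}, {"dx": 0, "dy": 0, "dz": 0, "yaw": 0, "fingers": 0.4}, {"dx": 0, "dy": 0, "dz": 0, "yaw": 0, "fingers": 0.4}, {"dx": 0, "dy": 0, "dz": 0, "yaw": 0, "fingers": 0.4}, {"dx": 0, "dy": 0, "dz": 0, "yaw": 0, "fingers": 0.4}, {"dx": 0, "dy": 0, "dz": -0.1, "yaw": 0, "fingers": 0.4}, {"dx": 0, "dy": 0, "dz": -0.3, "yaw": 0, "fingers": 0.4}, {"dx": 0, "dy": 0, "dz": -0.4, "yaw": 0, "fingers": 0.0}, {"dx": 0, "dy": 0, "dz": -0.4, "yaw": 0, "fingers": 0.0}, {"dx": 0, "dy": 0, "dz": -0.2, "yaw": 0, "fingers": 0.0}, {"dx": 0, "dy": 0, "dz": 0, "yaw": 0, "fingers": 0.0}, {"dx": 0, "dy": 0, "dz": 0, "yaw": 0, "fingers": 0.0}]'

```text
clock: 24.6
position: [0.6314, -0.0628, 0.1599]
tool_rot: [3.142, -0.001, -0.047]
force: [-0.0, -0.2, -0.3]
grip_width: 0.0854
finger_force: 0.0
```

```bash
python3 - <<'E'
from pw import *
gold("w9",.037)
plan((.434,.292,.16,.585))
E
```

```text
[282 104] [442 262]
rect [ 0.6373 -0.0953  0.136   0.1276 -0.0409]
at [ 0.631  -0.0628  0.1591] -0.0468 t 24.6 grip 0.0855
yaw -0.402 (min rows 4.5)  dx 0.317 dy -4.045 dz -0.009 min rows 10.1
```

drive_tool --targets '[{"dx": 0, "dy": 0, "dz": 0, "yaw": -0.08, "fingers": 0}, {"dx": 0, "dy": 0, "dz": 0, "yaw": -0.08, "fingers": 0}, {"dx": 0, "dy": 0, "dz": 0, "yaw": -0.08, "fingers": 0}, {"dx": 0, "dy": 0, "dz": 0, "yaw": -0.08, "fingers": 0}, {"dx": 0, "dy": 0, "dz": 0, "yaw": -0.082, "fingers": 0}, {"dx": 0.024, "dy": -0.311, "dz": 0, "yaw": 0, "fingers": 0}, {"dx": 0.024, "dy": -0.311, "dz": 0, "yaw": 0, "fingers": 0}, {"dx": 0.024, "dy": -0.311, "dz": 0, "yaw": 0, "fingers": 0}, {"dx": 0.024, "dy": -0.311, "dz": 0, "yaw": 0, "fingers": 0}, {"dx": 0.024, "dy": -0.311, "dz": 0, "yaw": 0, "fingers": 0}, {"dx": 0.024, "dy": -0.311, "dz": 0, "yaw": 0, "fingers": 0}, {"dx": 0.024, "dy": -0.311, "dz": 0, "yaw": 0, "fingers": 0}, {"dx": 0.024, "dy": -0.311, "dz": 0, "yaw": 0, "fingers": 0}, {"dx": 0.024, "dy": -0.311, "dz": 0, "yaw": 0, "fingers": 0}, {"dx": 0.024, "dy": -0.311, "dz": 0, "yaw": 0, "fingers": 0}, {"dx": 0.024, "dy": -0.311, "dz": 0, "yaw": 0, "fingers": 0}, {"dx": 0.024, "dy": -0.311, "dz": 0, "yaw": 0, "fingers": 0}, {"dx": 0.024, "dy": -0.311, "dz": 0, "yaw": 0, "fingers": 0}, {"dx": 0, "dy": 0, "dz": 0, "yaw": 0, "fingers": 0}, {"dx": 0, "dy": 0, "dz": 0, "yaw": 0, "fingers": 0}]'

```text
clock: 26.65
position: [0.4336, 0.2917, 0.1586]
tool_rot: [-3.142, 0.001, 0.586]
force: [-0.2, -0.3, 0.1]
grip_width: 0.0853
finger_force: 0.0
```

```bash
python3 - <<'E'
from pw import *
gold("w10",.022)
plan((.434,.292,.004,.585))
E
```

```text
[308 148] [337 225]
rect [0.4384 0.293  0.0699 0.0255 0.5794]
at [0.4341 0.2909 0.1586] 0.5846 t 26.7 grip 0.0853
yaw -0.000 (min rows 0.0)  dx 0.005 dy -0.010 dz 1.546 min rows 3.9
```

drive_tool --targets '[{"dx": 0.015, "dy": -0.01, "dz": 0.2, "yaw": 0, "fingers": 0}, {"dx": 0, "dy": 0, "dz": 0.3, "yaw": 0, "fingers": 0}, {"dx": 0, "dy": 0, "dz": 0.3, "yaw": 0, "fingers": 0}, {"dx": 0, "dy": 0, "dz": 0.3, "yaw": 0, "fingers": 0}, {"dx": 0, "dy": 0, "dz": 0.25, "yaw": 0, "fingers": 0}, {"dx": 0, "dy": 0, "dz": 0.15, "yaw": 0, "fingers": 0}, {"dx": 0, "dy": 0, "dz": 0.05, "yaw": 0, "fingers": 0}, {"dx": 0, "dy": 0, "dz": 0, "yaw": 0, "fingers": 0.9}, {"dx": 0, "dy": 0, "dz": 0, "yaw": 0, "fingers": 0.9}, {"dx": 0, "dy": 0, "dz": 0, "yaw": 0, "fingers": 0.9}, {"dx": 0, "dy": 0, "dz": 0, "yaw": 0, "fingers": 0.9}, {"dx": 0, "dy": 0, "dz": 0, "yaw": 0, "fingers": 0.9}, {"dx": 0, "dy": 0, "dz": 0, "yaw": 0, "fingers": 0.9}, {"dx": 0, "dy": 0, "dz": 0, "yaw": 0, "fingers": 0.9}, {"dx": 0, "dy": 0, "dz": 0, "yaw": 0, "fingers": 0.9}]'

```text
clock: 28.2
position: [0.4353, 0.2934, 0.005]
tool_rot: [3.141, -0.001, 0.585]
force: [-1.0, -2.0, 7.9]
grip_width: 0.0253
finger_force: 30.1
```

```bash
python3 - <<'E'
from pw import *
p=readout.observe()["position"]
plan((p[0],p[1],p[2]+.16,.585),(.628,-.132,p[2]+.16,-.043),(.628,-.132,p[2]+.017,-.043))
E
```

```text
at [0.4353 0.2934 0.005 ] 0.5846 t 28.2 grip 0.0253
yaw -0.000 (min rows 0.0)  dx 0.000 dy 0.000 dz -1.600 min rows 4.0
yaw 0.400 (min rows 4.4)  dx 2.108 dy 4.168 dz -0.000 min rows 11.7
yaw -0.000 (min rows 0.0)  dx 0.000 dy -0.000 dz 1.430 min rows 3.6
```

drive_tool --targets '[{"dx": 0, "dy": 0, "dz": -0.1, "yaw": 0, "fingers": 0.9}, {"dx": 0, "dy": 0, "dz": -0.3, "yaw": 0, "fingers": 0.9}, {"dx": 0, "dy": 0, "dz": -0.4, "yaw": 0, "fingers": 0.9}, {"dx": 0, "dy": 0, "dz": -0.4, "yaw": 0, "fingers": 0.9}, {"dx": 0, "dy": 0, "dz": -0.4, "yaw": 0, "fingers": 0.9}, {"dx": 0, "dy": 0, "dz": 0, "yaw": 0.08, "fingers": 0.9}, {"dx": 0, "dy": 0, "dz": 0, "yaw": 0.08, "fingers": 0.9}, {"dx": 0, "dy": 0, "dz": 0, "yaw": 0.08, "fingers": 0.9}, {"dx": 0, "dy": 0, "dz": 0, "yaw": 0.08, "fingers": 0.9}, {"dx": 0, "dy": 0, "dz": 0, "yaw": 0.08, "fingers": 0.9}]'

```text
clock: 29.2
position: [0.4348, 0.2933, 0.1652]
tool_rot: [-3.141, -0.0, -0.049]
force: [0.1, -0.7, -0.2]
grip_width: 0.0256
finger_force: 29.7
```

drive_tool --targets '[{"dx": 0.15, "dy": 0.298, "dz": 0, "yaw": 0, "fingers": 0.9}, {"dx": 0.15, "dy": 0.298, "dz": 0, "yaw": 0, "fingers": 0.9}, {"dx": 0.15, "dy": 0.298, "dz": 0, "yaw": 0, "fingers": 0.9}, {"dx": 0.15, "dy": 0.298, "dz": 0, "yaw": 0, "fingers": 0.9}, {"dx": 0.15, "dy": 0.298, "dz": 0, "yaw": 0, "fingers": 0.9}, {"dx": 0.15, "dy": 0.298, "dz": 0, "yaw": 0, "fingers": 0.9}, {"dx": 0.15, "dy": 0.298, "dz": 0, "yaw": 0, "fingers": 0.9}, {"dx": 0.15, "dy": 0.298, "dz": 0, "yaw": 0, "fingers": 0.9}, {"dx": 0.15, "dy": 0.298, "dz": 0, "yaw": 0, "fingers": 0.9}, {"dx": 0.15, "dy": 0.298, "dz": 0, "yaw": 0, "fingers": 0.9}, {"dx": 0.15, "dy": 0.298, "dz": 0, "yaw": 0, "fingers": 0.9}, {"dx": 0.15, "dy": 0.298, "dz": 0, "yaw": 0, "fingers": 0.9}, {"dx": 0.15, "dy": 0.298, "dz": 0, "yaw": 0, "fingers": 0.9}, {"dx": 0.15, "dy": 0.298, "dz": 0, "yaw": 0, "fingers": 0.9}, {"dx": 0, "dy": 0, "dz": 0, "yaw": 0, "fingers": 0.9}, {"dx": 0, "dy": 0, "dz": 0, "yaw": 0, "fingers": 0.9}]'

```text
clock: 30.8
position: [0.6263, -0.133, 0.1647]
tool_rot: [-3.141, -0.0, -0.045]
force: [0.2, 0.9, -0.5]
grip_width: 0.025
finger_force: 29.7
```

```bash
python3 - <<'E'
from pw import *
plan((.628,-.132,.022,-.043))
shot("w11",[(.629,-.097,.015)])
E
```

```text
at [ 0.6263 -0.133   0.1647] -0.0448 t 30.8 grip 0.025
yaw -0.001 (min rows 0.0)  dx 0.016 dy -0.011 dz 1.427 min rows 3.6
(0.629, -0.097, 0.015) [282.8 188.6]
```

View pics/w11.png

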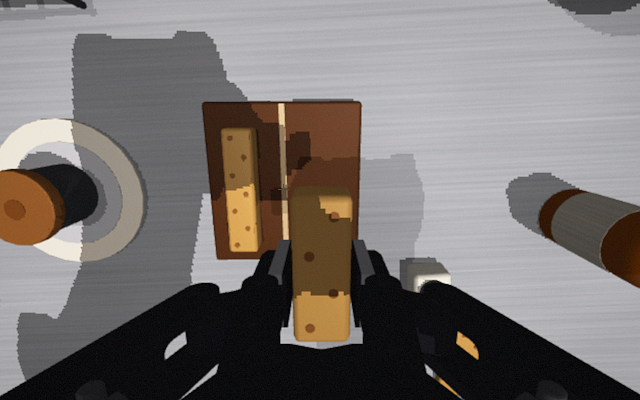

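The long rusk lies in the half nearer the plate: it spans columns 222–260, the board edge is at about 210 and the line at 284, which is right once parallax is allowed for. Now I'll lower the short one.

drive_tool --targets '[{"dx": 0.018, "dy": -0.01, "dz": 0.2, "yaw": 0, "fingers": 0.9}, {"dx": 0, "dy": 0, "dz": 0.3, "yaw": 0, "fingers": 0.9}, {"dx": 0, "dy": 0, "dz": 0.3, "yaw": 0, "fingers": 0.9}, {"dx": 0, "dy": 0, "dz": 0.3, "yaw": 0, "fingers": 0.9}, {"dx": 0, "dy": 0, "dz": 0.15, "yaw": 0, "fingers": 0.9}, {"dx": 0, "dy": 0, "dz": 0.1, "yaw": 0, "fingers": 0.9}, {"dx": 0, "dy": 0, "dz": 0.05, "yaw": 0, "fingers": 0.9}, {"dx": 0, "dy": 0, "dz": 0.03, "yaw": 0, "fingers": 0.9}, {"dx": 0, "dy": 0, "dz": 0.01, "yaw": 0, "fingers": 0.9}, {"dx": 0, "dy": 0, "dz": 0.01, "yaw": 0, "fingers": 0.9}, {"dx": 0, "dy": 0, "dz": 0, "yaw": 0, "fingers": 0.9}]'

```text
clock: 31.95
position: [0.6288, -0.1318, 0.0201]
tool_rot: [3.142, -0.001, -0.044]
force: [-1.1, 0.5, 4.8]
grip_width: 0.0252
finger_force: 30.3
```

drive_tool --targets '[{"dx": 0, "dy": 0, "dz": 0, "yaw": 0, "fingers": 0.45}, {"dx": 0, "dy": 0, "dz": 0, "yaw": 0, "fingers": 0.45}, {"dx": 0, "dy": 0, "dz": 0, "yaw": 0, "fingers": 0.45}, {"dx": 0, "dy": 0, "dz": 0, "yaw": 0, "fingers": 0.45}, {"dx": 0, "dy": 0, "dz": -0.1, "yaw": 0, "fingers": 0.45}, {"dx": 0, "dy": 0, "dz": -0.3, "yaw": 0, "fingers": 0.45}, {"dx": 0, "dy": 0, "dz": -0.4, "yaw": 0, "fingers": 0.45}, {"dx": 0, "dy": 0, "dz": -0.4, "yaw": 0, "fingers": 0.0}, {"dx": 0, "dy": 0, "dz": -0.2, "yaw": 0, "fingers": 0.0}, {"dx": 0, "dy": 0, "dz": 0, "yaw": 0, "fingers": 0.0}, {"dx": 0, "dy": 0, "dz": 0, "yaw": 0, "fingers": 0.0}]'

```text
clock: 33.05
position: [0.6284, -0.1318, 0.1599]
tool_rot: [3.141, -0.001, -0.044]
force: [-0.7, -0.5, -0.7]
grip_width: 0.0853
finger_force: 0.0
```

```bash
python3 - <<'E'
from pw import *
plan((.433,-.278,.16,-.189))
E
```

```text
at [ 0.6284 -0.1318  0.1599] -0.0437 t 33.0 grip 0.0853
yaw 0.092 (min rows 1.0)  dx -1.644 dy 1.803 dz -0.001 min rows 6.1
```

drive_tool --targets '[{"dx": 0, "dy": 0, "dz": 0, "yaw": 0.092, "fingers": 0}, {"dx": -0.205, "dy": 0.225, "dz": 0, "yaw": 0, "fingers": 0}, {"dx": -0.205, "dy": 0.225, "dz": 0, "yaw": 0, "fingers": 0}, {"dx": -0.205, "dy": 0.225, "dz": 0, "yaw": 0, "fingers": 0}, {"dx": -0.205, "dy": 0.225, "dz": 0, "yaw": 0, "fingers": 0}, {"dx": -0.205, "dy": 0.225, "dz": 0, "yaw": 0, "fingers": 0}, {"dx": -0.205, "dy": 0.225, "dz": 0, "yaw": 0, "fingers": 0}, {"dx": -0.205, "dy": 0.225, "dz": 0, "yaw": 0, "fingers": 0}, {"dx": -0.205, "dy": 0.225, "dz": 0, "yaw": 0, "fingers": 0}, {"dx": 0, "dy": 0, "dz": 0, "yaw": 0, "fingers": 0}, {"dx": 0, "dy": 0, "dz": 0, "yaw": 0, "fingers": 0}, {"dx": 0, "dy": 0, "dz": 0, "yaw": 0, "fingers": 0}]'

```text
clock: 34.25
position: [0.434, -0.2772, 0.1589]
tool_rot: [-3.141, 0.0, -0.187]
force: [0.5, -0.1, 0.1]
grip_width: 0.0854
finger_force: 0.0
```

```bash
python3 - <<'E'
from pw import *
gold("w12",.012)
plan((.433,-.278,.002,-.189))
E
```

```text
[303 128] [347 243]
rect [ 0.4354 -0.2802  0.1081  0.0396 -0.1897]
at [ 0.4341 -0.2771  0.159 ] -0.1869 t 34.3 grip 0.0852
yaw 0.001 (min rows 0.0)  dx -0.010 dy 0.011 dz 1.570 min rows 3.9
```

drive_tool --targets '[{"dx": -0.008, "dy": 0.02, "dz": 0.2, "yaw": 0, "fingers": 0}, {"dx": 0, "dy": 0, "dz": 0.3, "yaw": 0, "fingers": 0}, {"dx": 0, "dy": 0, "dz": 0.3, "yaw": 0, "fingers": 0}, {"dx": 0, "dy": 0, "dz": 0.3, "yaw": 0, "fingers": 0}, {"dx": 0, "dy": 0, "dz": 0.25, "yaw": 0, "fingers": 0}, {"dx": 0, "dy": 0, "dz": 0.16, "yaw": 0, "fingers": 0}, {"dx": 0, "dy": 0, "dz": 0.07, "yaw": 0, "fingers": 0}, {"dx": 0, "dy": 0, "dz": 0, "yaw": 0, "fingers": 0.4}, {"dx": 0, "dy": 0, "dz": 0, "yaw": 0, "fingers": 0.4}, {"dx": 0, "dy": 0, "dz": 0, "yaw": 0, "fingers": 0.4}, {"dx": 0, "dy": 0, "dz": 0, "yaw": 0, "fingers": 0.4}]'

```text
clock: 35.4
position: [0.4329, -0.2799, 0.0021]
tool_rot: [3.141, -0.001, -0.188]
force: [0.6, -0.2, 0.2]
grip_width: 0.0509
finger_force: 0.0
```

drive_tool --targets '[{"dx": 0, "dy": 0, "dz": 0, "yaw": 0, "fingers": 0.8}, {"dx": 0, "dy": 0, "dz": 0, "yaw": 0, "fingers": 0.8}, {"dx": 0, "dy": 0, "dz": 0, "yaw": 0, "fingers": 0.8}, {"dx": 0, "dy": 0, "dz": 0, "yaw": 0, "fingers": 0.8}, {"dx": 0, "dy": 0, "dz": 0, "yaw": 0, "fingers": 0.8}]'

```text
clock: 35.9
position: [0.4327, -0.2799, 0.002]
tool_rot: [3.141, -0.001, -0.188]
force: [-1.9, 1.0, 10.2]
grip_width: 0.039
finger_force: 29.2
```

```bash
python3 - <<'E'
from pw import *
p=readout.observe()["position"]
plan((p[0],p[1],p[2]+.16,-.189),(.629,-.097,p[2]+.16,1.528),(.629,-.097,p[2]+.038,1.528))
E
```

```text
at [ 0.4327 -0.2799  0.002 ] -0.1883 t 35.9 grip 0.039
yaw 0.000 (min rows 0.0)  dx 0.000 dy -0.000 dz -1.600 min rows 4.0
yaw -1.093 (min rows 12.1)  dx 1.911 dy 1.883 dz -0.000 min rows 6.7
yaw -0.000 (min rows 0.0)  dx 0.000 dy 0.000 dz 1.220 min rows 3.1
```

drive_tool --targets '[{"dx": 0, "dy": 0, "dz": -0.1, "yaw": 0, "fingers": 0.8}, {"dx": 0, "dy": 0, "dz": -0.3, "yaw": 0, "fingers": 0.8}, {"dx": 0, "dy": 0, "dz": -0.4, "yaw": 0, "fingers": 0.8}, {"dx": 0, "dy": 0, "dz": -0.4, "yaw": 0, "fingers": 0.8}, {"dx": 0, "dy": 0, "dz": -0.4, "yaw": 0, "fingers": 0.8}, {"dx": 0, "dy": 0, "dz": 0, "yaw": -0.078, "fingers": 0.8}, {"dx": 0, "dy": 0, "dz": 0, "yaw": -0.078, "fingers": 0.8}, {"dx": 0, "dy": 0, "dz": 0, "yaw": -0.078, "fingers": 0.8}, {"dx": 0, "dy": 0, "dz": 0, "yaw": -0.078, "fingers": 0.8}, {"dx": 0, "dy": 0, "dz": 0, "yaw": -0.078, "fingers": 0.8}, {"dx": 0, "dy": 0, "dz": 0, "yaw": -0.078, "fingers": 0.8}, {"dx": 0, "dy": 0, "dz": 0, "yaw": -0.078, "fingers": 0.8}, {"dx": 0, "dy": 0, "dz": 0, "yaw": -0.078, "fingers": 0.8}, {"dx": 0, "dy": 0, "dz": 0, "yaw": -0.078, "fingers": 0.8}, {"dx": 0, "dy": 0, "dz": 0, "yaw": -0.078, "fingers": 0.8}, {"dx": 0, "dy": 0, "dz": 0, "yaw": -0.078, "fingers": 0.8}, {"dx": 0, "dy": 0, "dz": 0, "yaw": -0.078, "fingers": 0.8}, {"dx": 0, "dy": 0, "dz": 0, "yaw": -0.078, "fingers": 0.8}, {"dx": 0, "dy": 0, "dz": 0, "yaw": -0.079, "fingers": 0.8}]'

```text
clock: 37.8
position: [0.4322, -0.2799, 0.162]
tool_rot: [3.142, 0.001, 1.534]
force: [-0.2, -1.2, -0.5]
grip_width: 0.0391
finger_force: 31.2
```

drive_tool --targets '[{"dx": 0.191, "dy": 0.188, "dz": 0, "yaw": 0, "fingers": 0.8}, {"dx": 0.191, "dy": 0.188, "dz": 0, "yaw": 0, "fingers": 0.8}, {"dx": 0.191, "dy": 0.188, "dz": 0, "yaw": 0, "fingers": 0.8}, {"dx": 0.191, "dy": 0.188, "dz": 0, "yaw": 0, "fingers": 0.8}, {"dx": 0.191, "dy": 0.188, "dz": 0, "yaw": 0, "fingers": 0.8}, {"dx": 0.191, "dy": 0.188, "dz": 0, "yaw": 0, "fingers": 0.8}, {"dx": 0.191, "dy": 0.188, "dz": 0, "yaw": 0, "fingers": 0.8}, {"dx": 0.191, "dy": 0.188, "dz": 0, "yaw": 0, "fingers": 0.8}, {"dx": 0.191, "dy": 0.188, "dz": 0, "yaw": 0, "fingers": 0.8}, {"dx": 0.191, "dy": 0.188, "dz": 0, "yaw": 0, "fingers": 0.8}, {"dx": 0, "dy": 0, "dz": 0, "yaw": 0, "fingers": 0.8}, {"dx": 0, "dy": 0, "dz": 0, "yaw": 0, "fingers": 0.8}, {"dx": 0, "dy": 0, "dz": 0, "yaw": 0, "fingers": 0.8}]'

```text
clock: 39.1
position: [0.6277, -0.0977, 0.1616]
tool_rot: [-3.141, 0.001, 1.528]
force: [-0.6, -0.9, -0.5]
grip_width: 0.0389
finger_force: 31.2
```

```bash
python3 - <<'E'
from pw import *
plan((.629,-.097,.04,1.528))
shot("w13",[(.629,-.097,.015)])
E
```

```text
at [ 0.6277 -0.0977  0.1616] 1.5278 t 39.1 grip 0.0389
yaw -0.000 (min rows 0.0)  dx 0.008 dy 0.012 dz 1.216 min rows 3.0
(0.629, -0.097, 0.015) [320.9 188.6]
```

View pics/w13.png

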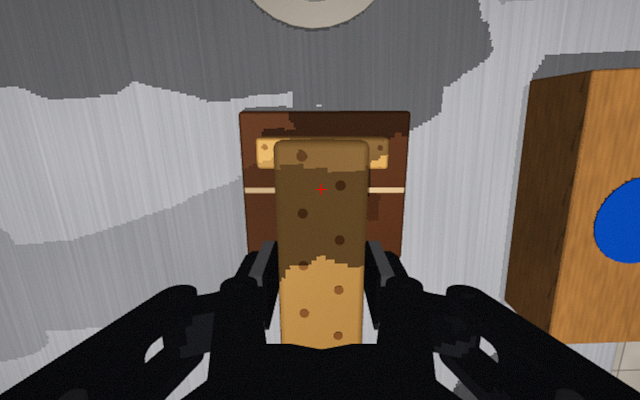

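The board is centred at column 324 and the long rusk at 322, with the slab above them at about 321. I'll lower with a 2 mm correction in x.

drive_tool --targets '[{"dx": 0.008, "dy": 0.025, "dz": 0.2, "yaw": 0, "fingers": 0.8}, {"dx": 0, "dy": 0, "dz": 0.3, "yaw": 0, "fingers": 0.8}, {"dx": 0, "dy": 0, "dz": 0.3, "yaw": 0, "fingers": 0.8}, {"dx": 0, "dy": 0, "dz": 0.2, "yaw": 0, "fingers": 0.8}, {"dx": 0, "dy": 0, "dz": 0.1, "yaw": 0, "fingers": 0.8}, {"dx": 0, "dy": 0, "dz": 0.06, "yaw": 0, "fingers": 0.8}, {"dx": 0, "dy": 0, "dz": 0.03, "yaw": 0, "fingers": 0.8}, {"dx": 0, "dy": 0, "dz": 0.02, "yaw": 0, "fingers": 0.8}, {"dx": 0, "dy": 0, "dz": 0.01, "yaw": 0, "fingers": 0.8}, {"dx": 0, "dy": 0, "dz": 0, "yaw": 0, "fingers": 0.8}, {"dx": 0, "dy": 0, "dz": 0, "yaw": 0, "fingers": 0.8}]'

```text
clock: 40.25
position: [0.631, -0.0961, 0.0397]
tool_rot: [3.141, 0.0, 1.529]
force: [0.3, -0.8, -0.7]
grip_width: 0.0386
finger_force: 31.2
```

drive_tool --targets '[{"dx": 0, "dy": 0, "dz": 0.01, "yaw": 0, "fingers": 0.8}, {"dx": 0, "dy": 0, "dz": 0.01, "yaw": 0, "fingers": 0.8}, {"dx": 0, "dy": 0, "dz": 0, "yaw": 0, "fingers": 0.8}]'

```text
clock: 40.55
position: [0.6311, -0.0961, 0.039]
tool_rot: [3.141, 0.001, 1.529]
force: [-9.1, -0.2, 26.2]
grip_width: 0.0389
finger_force: 34.0
```

drive_tool --targets '[{"dx": 0, "dy": 0, "dz": -0.01, "yaw": 0, "fingers": 0.8}, {"dx": 0, "dy": 0, "dz": 0, "yaw": 0, "fingers": 0.8}, {"dx": 0, "dy": 0, "dz": 0, "yaw": 0, "fingers": 0.3}, {"dx": 0, "dy": 0, "dz": 0, "yaw": 0, "fingers": 0.3}, {"dx": 0, "dy": 0, "dz": 0, "yaw": 0, "fingers": 0.3}, {"dx": 0, "dy": 0, "dz": 0, "yaw": 0, "fingers": 0.3}, {"dx": 0, "dy": 0, "dz": -0.1, "yaw": 0, "fingers": 0.2}, {"dx": 0, "dy": 0, "dz": -0.3, "yaw": 0, "fingers": 0.0}, {"dx": 0, "dy": 0, "dz": -0.4, "yaw": 0, "fingers": 0.0}, {"dx": 0, "dy": 0, "dz": -0.4, "yaw": 0, "fingers": 0.0}, {"dx": 0, "dy": 0, "dz": -0.3, "yaw": 0, "fingers": 0.0}, {"dx": -0.4, "dy": 0, "dz": 0, "yaw": 0, "fingers": 0.0}, {"dx": -0.4, "dy": 0, "dz": 0, "yaw": 0, "fingers": 0.0}, {"dx": -0.2, "dy": -0.3, "dz": 0, "yaw": 0, "fingers": 0.0}, {"dx": 0, "dy": -0.4, "dz": 0, "yaw": 0, "fingers": 0.0}, {"dx": 0, "dy": -0.4, "dz": 0, "yaw": 0, "fingers": 0.0}, {"dx": 0, "dy": -0.3, "dz": 0, "yaw": 0, "fingers": 0.0}, {"dx": 0, "dy": 0, "dz": 0, "yaw": 0, "fingers": 0.0}, {"dx": 0, "dy": 0, "dz": 0, "yaw": 0, "fingers": 0.0}]'

```text
clock: 42.45
position: [0.4868, -0.1904, 0.1893]
tool_rot: [3.14, 0.001, 1.528]
force: [-0.2, -0.1, -0.4]
grip_width: 0.0851
finger_force: 0.0
```

```bash
python3 - <<'E'
from pw import *
plan()
t=grab_frame("top"); s=grab_frame("scene")
a=cv2.resize(t[90:220,200:520],(800,325),interpolation=cv2.INTER_CUBIC); b=cv2.resize(s[170:310,200:530],(660,275),interpolation=cv2.INTER_CUBIC)
o=np.zeros((600,800,3),np.uint8); o[:325]=a; o[325:,:660]=b; cv2.imwrite("pics/fin.png",o)
E
```

```text
at [ 0.4868 -0.1904  0.1893] 1.5283 t 42.5 grip 0.0851
```

View pics/fin.png

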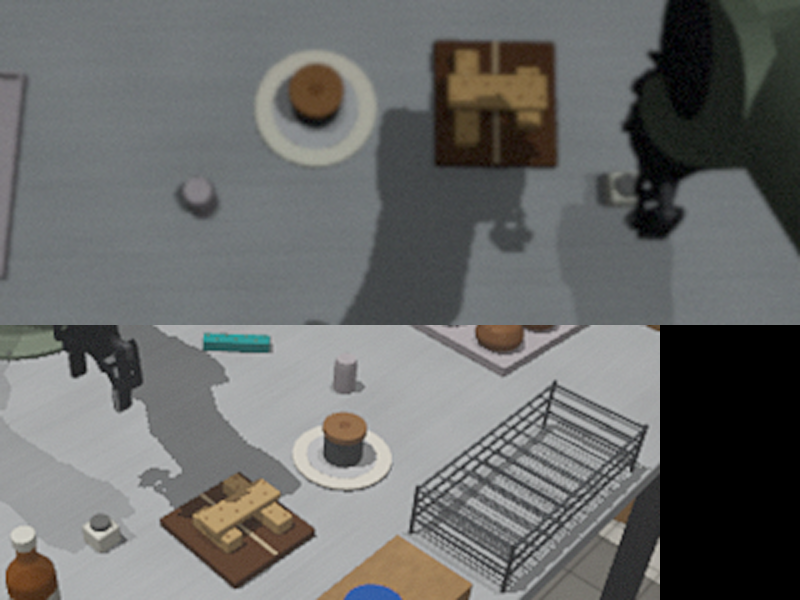

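The final view shows the biscuit on the pot at (316,91), the slab at (498,91) bridging the long rusk (467,98) and short rusk (528,96), and the timer, shaker and bottle standing. One numeric check before handing in.

```bash
python3 - <<'E'
from h import *
B=np.array([.6265,-.0967]);b=-.043
for n,p,z in(("long",(467.5,98),.037),("short",(528.5,96),.037),("slab",(497.5,91.5),.049),("bisc",(316,91),.065)):
    w=world((200+p[0]/2.5-.3,90+p[1]/2.5-.3),z,"top")[0][:2]; d=w-B
    print(n,w.round(4),"board frame",np.round([np.cos(b)*d[0]+np.sin(b)*d[1],-np.sin(b)*d[0]+np.cos(b)*d[1]],4))
E
```

```text
long [ 0.6244 -0.0621] board frame [-0.0035  0.0344]
short [ 0.6253 -0.1307] board frame [ 0.0002 -0.034 ]
slab [ 0.627 -0.094] board frame [0.0004 0.0027]
bisc [0.6262 0.1081] board frame [-0.0091  0.2046]
```

Everything is well inside the tolerances, with the plate at (0.629,0.108). Handing in.

```bash
python3 -c "
from workcell import workorder
print(workorder.job_done())"
```

```text
the job is handed in; nothing more can be done
None
```

I set out the rusk tasting as asked and handed the job in at about 42.5 s of the 131 s allowed. By the final top-camera check the biscuit, both rusks and the slab are within about 4 mm of target, but the hand-in gave no verdict.

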